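# Clamp a combination padlock in the vise, dial it open and hold its shackle out

### The job

Crank the handle of the small drill vise clockwise until its jaw has closed tight on the padlock lying in it. Then turn the padlock's dial clockwise, feeling its notches click, until its pointer (the bar's narrow nose) clicks in at the raised mark on the shackle's side, and with the lock still tight in the vise take the bow of the shackle and draw it straight out until its short leg is clear of the lock body. Finish there, still holding the shackle out against its spring; leave the other things on the table where they are.

Things in the scene. Friction and masses are not known exactly. Their poses are not given: they have to be found in the camera images.
- vise: Grey drill vise bolted to the table, origin at table height under the lock's place. x runs along the jaw faces (roughly away from the robot), y from the fixed jaw (face at y = -35 mm) to the moving jaw and the crank. Bed for the lock 40 mm high, x -42 to 42 mm; foot 12 mm high, x -58 to 58 mm; jaws 80 mm long, up to 64 mm high; screw bracket at y 106 to 126 mm, up to 70 mm high.
- jaw: Moving jaw of the vise; origin: middle of its clamping face, 52 mm above the table. It slides along the vise's y axis, driven only by the crank: clockwise drives it towards -y, 2.55 mm per radian (16 mm a turn). Tight means over 10 N on the lock; at the screw's stop it presses with about 35 N; it stays tight when the crank is let go.
- crank (a joint): Crank angle in rad about the vise's y axis. 0: crank straight up; grows clockwise as seen from the crank's end (top, vise -x side, bottom, vise +x side). Handle middle = crank_hub + 30 mm * (-sin along vise x, cos along z). Starts between -1 and 1; the jaw meets the seated lock near 4.1, is tight from about 4.45, the screw stops near 5.2. About 4 N at the handle to turn, 5 to 8 N to tighten.
- crank_hub (a point): Fixed point on the screw axis level with the middle of the crank's handle: centre of the upright circle, radius 30 mm, on which the middle of the handle runs. 162 mm along the vise's y axis from its origin, 56 mm above the table.
- crank_knob (a point): Middle of the crank's handle: black grip 14 mm in diameter, 34 mm long, parallel to the vise's y axis, spinning freely on its pin; so it can be pinched from above across the vise's x and carried round the circle without turning the gripper. Its inner end meets the crank arm, the outer end is free.
- lock: Steel padlock, 0.4 kg, lying face up and loose on the vise bed between the jaws. Body 64 mm (its x) by 70 mm (its y, between the jaws) by 28 mm high; origin at the centre of its underside. Shackle on its -x side (towards the robot), dial on top; the jaw squares it up. It must stay on the bed, within 20 mm of the vise's origin along the vise's x.
- dial (a joint): Dial angle in rad, counter-clockwise from above. 0: pointer at the raised mark on the lock's face, on the shackle's side; only there (within about 0.1) is the shackle free. A sprung pawl clicks every 0.349 rad (20 degrees), 0 among them, and holds the dial there (about 0.05 N m to pass). Starts 2 to 4 clicks positive: turn it clockwise. Stops at -0.5 and 1.8.
- dial_grip (a point): Centre of the dial's grip bar, on the dial's upright axis, 85 mm above the table. The bar is 36 mm long, 12 mm wide, 18 mm high (76 to 94 mm above the table); the narrow nose on one end, with a white line on top, is the pointer: it points along the lock's -x axis turned by the dial angle. Under it is a round dial plate, 43 mm across.
- shackle: Shackle of the lock: level U of 9 mm round bar, 61 mm wide. Origin: middle of the bow's cross bar (along the lock's y), 54 mm above the table; closed, 85 mm from the lock's origin along lock -x. Opening between bar and lock 48 x 43 mm, free below. Slides out along lock -x up to 26 mm against a spring (2.5 to 4 N) that draws it back; the short leg (lock -y side) is 17 mm deep; open from 16 mm.
- tub_03: Bystander: open round plastic tub, 96 mm across, 55 mm high; it must not be moved by more than 30 mm.
- steel_cup: Bystander: steel measuring cup, 72 mm across, 82 mm high; it must not be moved by more than 30 mm.
- tub_lid_4: Bystander: round tub lid lying flat, 98 mm across, 16 mm high; it must not be moved by more than 30 mm.
- hex_key: Bystander: bent hex key lying flat, 33 x 84 x 5 mm; it must not be moved by more than 30 mm.

How it is judged:
On the way, in this order (a step that is already met when the one before it is completed fails the run):
1. the vise jaw is tight on the padlock (contact force between jaw and lock above 10 N and x of lock in the frame of vise between -0.02 and 0.02 m and z of lock in the frame of vise below 0.045 m and angle between the x axis of lock and the x axis of vise, either way round below 0.1 rad), for 0.3 s.
2. the dial stands in the notch at the mark, the lock still clamped (all of step 1 and value of joint dial between -0.15 and 0.15 rad), for 0.3 s.
At the end, for the whole second after the job is handed in: The fingers hold the shackle (over 1.5 N) at least 16 mm out of the lock body; the dial is within 0.15 rad of the mark; the jaw presses the lock with over 10 N; the lock lies on the vise bed within 20 mm of its middle along the jaws and 0.1 rad of square (all of step 2 and x of shackle in the frame of lock below -0.101 m and contact force between the fingers and shackle above 1.5 N); the arm keeps its last pose, push and grip.
It fails at once if a bystander was moved more than 30 mm (distance of any of tub_03, steel_cup, tub_lid_4, hex_key from where it was at the start of the episode above 0.03 m).
It fails at once if the padlock left its place in the vise (horizontal distance between lock and vise above 0.03 m or z of lock in the frame of vise above 0.06 m).
It also fails if it takes over 58 s, if anything falls off the work surface, if the arm or the gripper's body presses on something with over 40 N, if the wrist force passes 120 N, or if a joint passes its speed limit or range.

### The arm

A 6-joint arm with a two-finger parallel gripper is mounted at the origin on a cart in front of the work surface, level with it; the furniture and walls round the work are solid. World frame = base frame: x ahead of the robot, y to its left, z up, the work surface at z = 0. Lengths are in m, angles in rad, forces in N, time in s.
With the tool pointing down it reaches from about 0.3 to 0.875 m from the base axis. Payload 4.2 kg.
Tool frame: the origin (TCP) lies midway between the tips of the shut fingers; the grasp point (between the pads) lies behind it (bot.grip_point_offset is the z of the grasp point in the tool frame, in m); z points along the fingers, y is the direction in which the jaws open and shut (so a half turn about z gives the same grasp; the last joint's range is limited). The gripper opens to 85 mm and grips with 20 to 120 N. Pads are 22 mm wide; open, the fingers measure 114 mm over their backs; the gripper's body (76 mm by 85 mm) begins 54 mm behind the grasp point. The pads swing forward as they close: fully open they stand 13 mm farther back than shut.
Start: joints at [1.086, 0.32, 1.565, -0, 1.257, -0.02], TCP at [0.258, 0.514, 0.231] pointing down, gripper open.
Joint ranges: [-3.11, 3.11], [-0.84, 2.01], [0.21, 2.61], [-1.34, 4.49], [0.05, 2.63], [-2.56, 2.56]. Speed limits (rad/s): [2.57, 2.57, 3.14, 3.14, 3.14, 3.14].

### API

Orientations are given as a unit quaternion [x, y, z, w].
In Python, from station import bot, eyes, job_done gives the robot as it stands.
- The arm moves only by the tool servo_tool, never from a script. Its argument "increments" is a list of rows, each a list of 6 numbers: the shift along the tool's x, y, z in mm, then the turn, a rotation vector about the tool's x, y, z in units of 6 degrees (1.0 is 6 degrees). A call has 1 to 8 rows; each row is the pose to reach, as a shift and turn from the pose commanded when the call began, along the tool's axes at that moment; what a row does not reach only later rows make up. A row lasts 1/8 s, in which the tool goes at most 62.5 mm and 10.7 degrees, less where a joint would pass 70% of its speed; a pose out of reach is approached as far as the arm can. A call with a gripper value outside its range is refused whole. "fingers" is the closure in counts, from 0 (fully open) to 255 (shut), set as the call begins (left out, the last holds). The fingers move at their own pace and stop on an object; the grip force is fixed at half the most. Time passes only in rows, so rows that repeat a pose let the fingers close. It gives the time, the measured TCP pose, the force and the opening at its end, in the units of the state.
- bot.observe(): the state, without advancing time (a new reading comes with each control period).
- eyes.read_camera(name): name is "side" or "top" or "wrist"; returns a dict with "pixels" (400x640x3 uint8, blue, green, red), "range_z" (400x640 float32, m along the optical axis (not along the pixel's ray), 0 where there is no reading), "fx", "fy", "cx", "cy" (pixels), "pose" (4x4, takes a point from camera to world coordinates); the wrist camera has in their place "tool_from_camera" (4x4, takes a point from camera to tool coordinates, whose origin is the TCP and whose axes are the flange's). Camera axes: x right, y down, z forward; pixel columns grow to the right and rows downward; lengths in m; the calibration is good to about 2 mm. A picture is of the moment at which its call begins: read the wrist's pose just before it.
- job_done(): hands the job in, once; it reports no verdict.
The state is a dict: "t": time; "q": joint angles; "qvel": joint speeds; "tau": joint torques, N m; "ee_pos": TCP position; "ee_rot": TCP orientation; "force": force on the tool from outside, world axes, zero at the start; "moment": the same for the moment, N m; "grip_width": opening from 0.0 (shut) to 1.0 (fully open).
Only numpy, scipy, OpenCV 4.12 (cv2) and the standard library are available. Lean on these libraries where they do the work, as an engineer would, in place of code of your own. Each camera call takes 0.05 s, during which the arm holds its last target.

## Working session

There is one attempt and no reset: what is moved stays moved. The work goes in short steps, Python scripts to look and compute and a tool call to move; the robot and the scene stay as the last step left them, time stands still between calls to the robot, and variables do not carry over. Pictures are saved under pics/ and viewed, and the job is handed in when it is done.

Besides the shell and the picture viewer there is one more tool, called after "Call:" as a command line: name --pt "numbers of a row" for each row, then --argument value for the rest. servo_tool: Moves the arm, as the interface text tells. Its arguments: {"type":"object","properties":{"increments":{"type":"array","items":{"type":"array","items":{"type":"number"}}},"fingers":{"type":"number"}},"required":["increments"]}

```bash
ls; mkdir -p pics; python3 - <<'E'
from station import bot, eyes
import cv2
s=bot.observe()
print({k:(v if not hasattr(v,'round') else v) for k,v in s.items()}, bot.grip_point_offset)
for n in ['side','top','wrist']:
    c=eyes.read_camera(n); cv2.imwrite(f'pics/{n}0.png',c['pixels']); print(n,c['fx'],c['cx'],c['cy'],c.get('pose'),c.get('tool_from_camera'))
E
```

```text
pics
{'t': 0.0, 'q': array([ 1.08595954e+00,  3.20305589e-01,  1.56566087e+00,  3.43015687e-06,
        1.25738708e+00, -1.99895463e-02]), 'qvel': array([-0.00115925, -0.00145904, -0.00013463,  0.00192218, -0.00048762,
       -0.00033519]), 'tau': array([-2.19883208e-03, -4.15524817e+01, -2.34159064e+01, -1.46637467e-04,
        8.13828752e-03, -4.42769158e-05]), 'ee_pos': array([0.25754105, 0.51357918, 0.23048144]), 'ee_rot': array([ 2.30337074e-01,  9.73110506e-01, -8.52135167e-04, -2.21462043e-04]), 'force': array([-0.36982625,  0.27804299,  0.03329948]), 'moment': array([-0.02162968, -0.01454308,  0.02048022]), 'grip_width': 1.0015118571005814} -0.0187
side 515.7744609371331 317.277392952879 208.57595805184104 [[ 0.94299846 -0.28139185  0.1776866   0.36738435]
 [-0.33264766 -0.7809826   0.52859409 -0.63557089]
 [-0.00997192 -0.55757045 -0.83006973  0.96070154]
 [ 0.          0.          0.          1.        ]] None
top 480.1218634472351 330.1187124064602 196.71228909342588 [[ 5.74830847e-03 -9.98050641e-01  6.21439801e-02  4.60051202e-01]
 [-9.99982305e-01 -5.83240862e-03 -1.17199462e-03 -6.08388748e-02]
 [ 1.53215907e-03 -6.21361434e-02 -9.98066507e-01  1.19736609e+00]
 [ 0.00000000e+00  0.00000000e+00  0.00000000e+00  1.00000000e+00]] None
wrist 343.970603960815 320.42220570058 202.95597051612685 None [[-8.58888743e-04 -9.58311769e-01 -2.85723319e-01  7.25885312e-02]
 [ 9.99999398e-01 -1.01830171e-03  4.09355075e-04  7.57783741e-04]
 [-6.83242332e-04 -2.85722796e-01  9.58312067e-01 -1.42838056e-01]
 [ 0.00000000e+00  0.00000000e+00  0.00000000e+00  1.00000000e+00]]
```

View pics/side0.png

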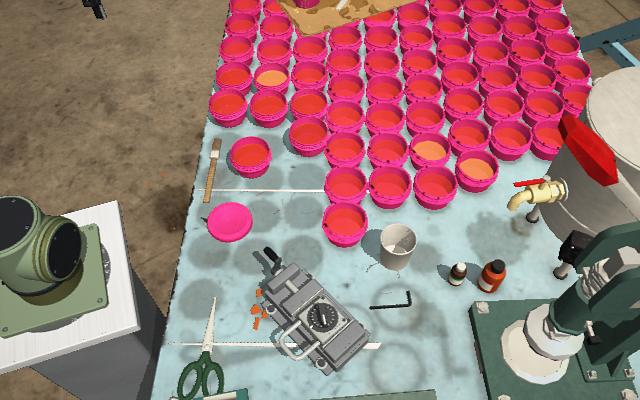

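View pics/top0.png

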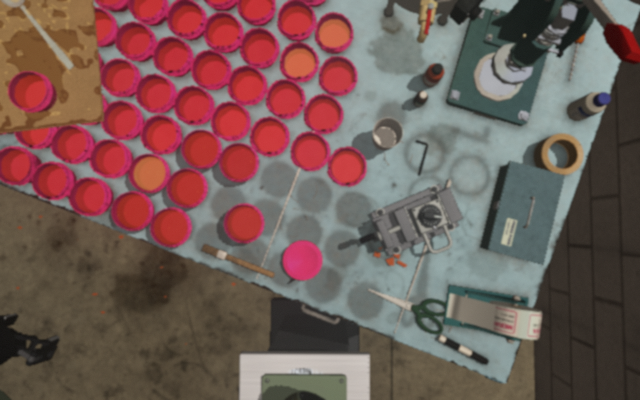

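The side view shows the vise at about (315,320), with its crank at upper left (270,258). The top view has it at about (420,220), with the crank at (357,242). I'll zoom in on both.

```bash
python3 - <<'E'
from station import bot, eyes
import cv2, numpy as np
for n,(x0,x1,y0,y1) in {'side':(240,400,230,380),'top':(330,470,170,280)}.items():
    c=eyes.read_camera(n); np.savez(f'{n}.npz',**{k:v for k,v in c.items()})
    im=c['pixels'][y0:y1,x0:x1]; im=cv2.resize(im,None,fx=5 if n=='top' else 4,fy=5 if n=='top' else 4,interpolation=cv2.INTER_CUBIC)
    cv2.imwrite(f'pics/{n}z.png',im)
c=np.load('top.npz'); 
d=c['range_z']; v,u=np.mgrid[:400,:640]
P=np.stack([(u-c['cx'])/c['fx']*d,(v-c['cy'])/c['fy']*d,d,np.ones_like(d)],-1)@c['pose'].T
z=P[...,2]; np.set_printoptions(linewidth=250,precision=0,suppress=True)
print((z[180:262:3,335:470:4]*1000).astype(int))
E
```

```text
[[  59   37   34   40 1197   36   54    1    0    2    0    3    3    0    0    0   -1   -3    2    0   -2    3   -3    3    3   -2    5   -1    1    2    0    0    4   -2]
 [   0   44   56   59   56   55    4    0   -3   -1    0    0   -1   -2    5    0    1    0    8    0   -1    1    3    0    0   -2   -4    0    1    2   -2    0   -3    0]
 [   0    1    0    2   -1   -3    0   -1    0    2    2    4   -1    1   -2    1    7   -1    1    2    3    1    1    0   16   23   11    1   10    1    0    0   -2    0]
 [  -1    1    0    2    0    0    0    0   -3    4    0    1    1    3    2    0    5   -1   -1    0    1    0    2   11   13   22   13   39   59   -1    1    0    4    1]
 [  -2   -1    1    1   -3    3    3    0    0    2   -2    5   -3    1    0    0 1197    1    2    4   -4   12   13   17   15   22   65   65   62   40    2    1    5    0]
 [   0    3    0   -3    3   -1    0   -1   -1    0   -2    6    2    0 1197   -2    0    4    0    0   14   11   10   13   44   41   64   62   61   60    1    0    3   -1]
 [   2    0    3    0    1    3    0    4   -1    0   -2    3 
[... 3044 characters left out ...]
0    0]
 [   0    0   -2    0    1   -1    0    0    4    0    5    4    2    1   14   17   17    0    0    0   -2    0    2    1   53   60   59    2    1    1    2    0    3    0]
 [   0   -2   -1    0   -5   -1    0    0    0   -1    0    5    2    0    2    6    9   -1    2    1   -3    0    1    1    0    1    2   -2    0    0   -2    2   -1    4]
 [  -3    1   -4    1    0    0    0   -1    0    3    0    3    1    3    6    1    8    1    0    3   -2    0   -3    3    5   -1   -2   -1    0   -1    0   -2    0    1]
 [  -2    0    0    0   -3    0    1    0    0    3    1    0    6    7    8    3    4    1    1    0    4    0    0    1   -3    2    0    2    0    0    0    0    0    1]]
```

View pics/sidez.png

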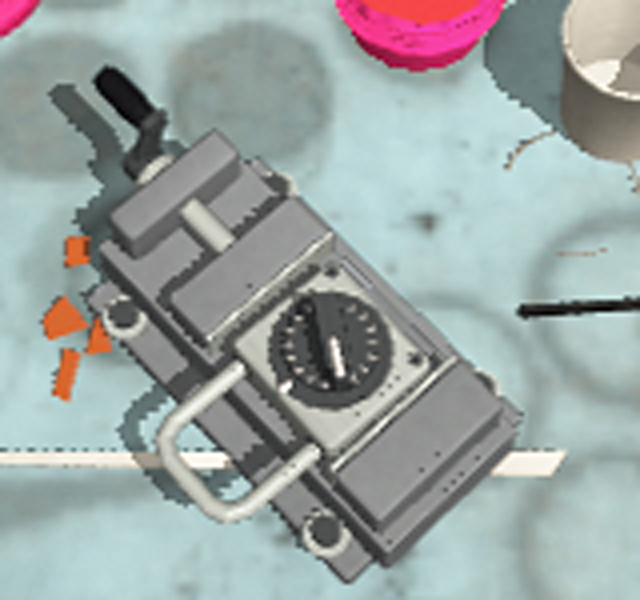

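View pics/topz.png

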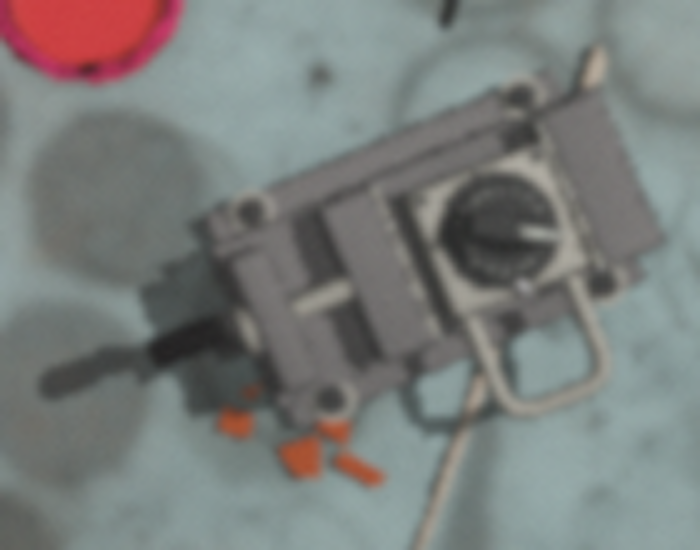

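```bash
cat > h.py <<'E'
import numpy as np, cv2
def cloud(c):
    d=c['range_z']; v,u=np.mgrid[:400,:640]
    P=np.stack([(u-c['cx'])/c['fx']*d,(v-c['cy'])/c['fy']*d,d,np.ones_like(d)],-1)@c['pose'].T
    P[d==0]=np.nan
    return P[...,:3]
def ray(c,u,v,z):
    r=c['pose'][:3,:3]@np.array([(u-c['cx'])/c['fx'],(v-c['cy'])/c['fy'],1.]); o=c['pose'][:3,3]
    return o+r*(z-o[2])/r[2]
E
python3 - <<'E'
import numpy as np,cv2
from h import *
np.set_printoptions(precision=4,suppress=True)
for n in ['top','side']:
    c=np.load(n+'.npz'); P=cloud(c)
    def rect(m,name):
        lab=cv2.connectedComponentsWithStats(m.astype(np.uint8))
        i=1+np.argmax(lab[2][1:,4]); q=P[lab[1]==i]
        r=cv2.minAreaRect((q[:,:2]*1000).astype(np.float32)); 
        print(n,name,len(q),'ctr',q[:,:2].mean(0),'rect',r,'z',np.median(q[:,2]))
    roi=np.zeros((400,640),bool)
    if n=='top': roi[215:256,372:402]=1
    else: roi[258:296,264:302]=1
    z=P[...,2]
    rect(roi&(z>.055)&(z<.080),'bracket')
    roi[:]=0
    if n=='top': roi[170:280,436:470]=1
    else: roi[318:370,315:370]=1
    rect(roi&(z>.05)&(z<.066),'fixedjaw')
    roi[:]=0
    if n=='top': roi[200:250,390:422]=1
    else: roi[270:320,280:326]=1
    rect(roi&(z>.054)&(z<.066),'movjaw')
    # crank handle: dark pixels
    roi[:]=0
    if n=='top': roi[225:250,350:378]=1
    else: roi[240:270,260:285]=1
    g=c['pixels'].max(2)
    m=roi&(z>.04)&(z<.12)
    q=P[m]; print('crank',len(q),q.mean(0),q.min(0),q.max(0)); 
    m=roi&(z>.08); q=P[m]; print('crankhi',len(q),q.mean(0),q.min(0),q.max(0)); 
E
```

```text
top bracket 432 ctr [ 0.45   -0.1963] rect ((451.8028259277344, -198.45579528808594), (61.829200744628906, 81.77030944824219), 81.0509262084961) z 0.06831564194847706
top fixedjaw 458 ctr [ 0.5113 -0.3431] rect ((510.0794677734375, -341.7342834472656), (80.2698974609375, 38.1029052734375), 23.940507888793945) z 0.06286834926451257
top movjaw 380 ctr [ 0.4649 -0.2372] rect ((461.3833312988281, -228.72976684570312), (79.90815734863281, 57.189476013183594), 23.987367630004883) z 0.06338069439328464
crank 140 [ 0.4377 -0.1547  0.085 ] [ 0.4251 -0.1753  0.0402] [ 0.4645 -0.1311  0.0967]
crankhi 112 [ 0.4364 -0.1507  0.0913] [ 0.4251 -0.1713  0.08  ] [ 0.4506 -0.1311  0.0967]
side bracket 638 ctr [ 0.4462 -0.1956] rect ((443.496826171875, -197.91946411132812), (69.4909439086914, 63.9671630859375), 76.58258819580078) z 0.0671111724250737
side fixedjaw 1017 ctr [ 0.5067 -0.3432] rect ((503.53472900390625, -335.3101806640625), (87.0244369506836, 57.04917907714844), 23.265626907348633) z 0.061007251731316825
side movjaw 791 ctr [ 0.4643 -0.2363] rect ((460.9346008300781, -226.0008087158203), (80.54888153076172, 63.65456008911133), 23.6815185546875) z 0.06236550818621678
crank 207 [ 0.4374 -0.1571  0.0844] [ 0.4241 -0.1775  0.059 ] [ 0.4512 -0.132   0.0949]
crankhi 158 [ 0.4365 -0.1529  0.0892] [ 0.4241 -0.1722  0.0806] [ 0.4506 -0.132   0.0949]
```

```bash
python3 - <<'E'
import numpy as np,cv2
from h import *
np.set_printoptions(precision=1,suppress=True,linewidth=200)
for n in ['top','side']:
    c=np.load(n+'.npz'); P=cloud(c); z=P[...,2]
    for yaw in ([22.5,23.2,23.9,24.6]):
        a=np.radians(yaw); ex=np.array([np.cos(a),np.sin(a)]); ey=np.array([-ex[1],ex[0]])
        X=P[...,:2]@ex*1000; Y=P[...,:2]@ey*1000
        roi=(abs(X-335)<80)&(Y>-590)&(Y<-320)
        m=roi&(z>.059)&(z<.0655)&((Y<-500)|(Y>-430))
        h,b=np.histogram(Y[m],np.arange(-560,-330,2)); 
        # edges
        fj=m&(Y<-490); mj=m&(Y>-450)&(Y<-410); br=roi&(z>.0665)&(z<.073)&(Y>-395)&(X>250)
        pr=lambda m:(np.percentile(X[m],[2,98]),np.percentile(Y[m],[2,98]))
        print(n,yaw,'fj',*pr(fj),'mj',*pr(mj),'br',*pr(br))
        if yaw==23.9: print([(int(bb),int(hh)) for bb,hh in zip(b,h) if hh>3])
E
```

```text
top 22.5 fj [302.3 378.2] [-529.6 -500.6] mj [271.9 375.9] [-429.9 -410.4] br [304.6 371.7] [-391.9 -329.9]
top 23.2 fj [296.1 372. ] [-533.5 -501.6] mj [296.3 372.6] [-429.5 -410.5] br [301.1 367.6] [-393.  -331.8]
top 23.9 fj [289.8 365.8] [-537.7 -505.4] mj [290.3 367.1] [-424.5 -410.2] br [296.6 362.3] [-364.1 -335. ]
[(-540, 4), (-538, 26), (-536, 22), (-534, 27), (-532, 23), (-530, 23), (-528, 21), (-526, 21), (-524, 28), (-522, 21), (-520, 28), (-518, 26), (-516, 28), (-514, 24), (-512, 24), (-510, 24), (-508, 23), (-506, 14), (-504, 5), (-426, 8), (-424, 23), (-422, 19), (-420, 20), (-418, 15), (-416, 14), (-414, 21), (-412, 16), (-410, 15), (-408, 26), (-406, 15), (-404, 18), (-402, 21), (-400, 15), (-398, 19), (-396, 23), (-394, 4), (-388, 4), (-384, 4), (-382, 5), (-380, 4), (-370, 4), (-346, 6), (-340, 4)]
top 24.6 fj [283.4 359.3] [-541.6 -509.2] mj [285.1 362.1] [-428.7 -410.4] br [292.2 358. ] [-368.3 -339. ]
side 22.5 fj [303.  378.8] [-530.  -500.6] mj [301.7 376.6] [-426.7 -410.1] br [306.  371.3] [-357.  -325.9]
side 23.2 fj [296.7 372.4] [-534. -502.] mj [296.6 37
[... 193 characters left out ...]
, 43), (-534, 45), (-532, 42), (-530, 49), (-528, 46), (-526, 43), (-524, 43), (-522, 44), (-520, 42), (-518, 48), (-516, 38), (-514, 47), (-512, 42), (-510, 34), (-508, 43), (-506, 15), (-504, 33), (-502, 12), (-426, 19), (-424, 46), (-422, 40), (-420, 42), (-418, 35), (-416, 36), (-414, 44), (-412, 37), (-410, 41), (-408, 37), (-406, 36), (-404, 41), (-402, 32), (-400, 41), (-398, 37), (-396, 23), (-394, 5), (-390, 5), (-388, 4), (-386, 5), (-384, 4), (-382, 4), (-380, 4), (-376, 7), (-370, 4), (-368, 4), (-366, 22), (-364, 22), (-344, 5), (-342, 6), (-340, 4), (-336, 8), (-334, 5)]
side 24.6 fj [284.2 359.3] [-541.7 -504.3] mj [286.2 362.4] [-428.8 -410.5] br [293.2 358.4] [-368.4 -338. ]
```

```bash
python3 - <<'E'
import numpy as np,cv2
from h import *
np.set_printoptions(precision=1,suppress=True,linewidth=200)
for n in ['top','side']:
    c=np.load(n+'.npz'); P=cloud(c); z=P[...,2]
    a=np.radians(23.25); ex=np.array([np.cos(a),np.sin(a)]); ey=np.array([-ex[1],ex[0]])
    X=P[...,:2]@ex*1000-334; Y=P[...,:2]@ey*1000+468
    for nm,m in {'fj':(abs(X)<35)&(z>.059)&(z<.0655)&(Y<-20)&(Y>-90),'br':(abs(X)<30)&(z>.067)&(z<.074)&(Y>85)&(Y<140),'mj':(abs(X)<35)&(z>.059)&(z<.0655)&(Y>30)&(Y<95)}.items():
        h,b=np.histogram(Y[m],np.arange(-90,140,1)); print(n,nm,[(int(bb),int(hh)) for bb,hh in zip(b,h) if hh>2])
    m=(z>.05)&(Y>133)&(Y<190)&(abs(X)<60); 
    print('crank z>.05',np.percentile(X[m],[2,50,98]),np.percentile(Y[m],[2,50,98]),z[m].max())
    for y0 in range(133,190,5):
        k=m&(Y>=y0)&(Y<y0+5)
        if k.any(): print(y0,k.sum(),np.percentile(X[k],[2,50,98]),z[k].max()*1000)
E
```

```text
top fj [(-67, 8), (-66, 9), (-65, 11), (-64, 9), (-63, 14), (-62, 8), (-61, 12), (-60, 12), (-59, 10), (-58, 9), (-57, 13), (-56, 11), (-55, 7), (-54, 12), (-53, 11), (-52, 7), (-51, 14), (-50, 13), (-49, 9), (-48, 13), (-47, 9), (-46, 11), (-45, 17), (-44, 11), (-43, 12), (-42, 5), (-41, 14), (-40, 8), (-39, 14), (-38, 11), (-37, 12), (-36, 8), (-35, 11), (-34, 10), (-32, 3)]
top br [(107, 8), (108, 10), (109, 10), (110, 9), (111, 7), (112, 11), (113, 9), (114, 10), (115, 12), (116, 10), (117, 8), (118, 12), (119, 8), (120, 11), (121, 7), (122, 11), (123, 10), (124, 8), (125, 9), (126, 11), (128, 5), (129, 4), (130, 3), (131, 3)]
top mj [(35, 3), (36, 5), (37, 8), (38, 6), (47, 11), (48, 9), (49, 10), (50, 10), (51, 8), (52, 9), (53, 9), (54, 8), (56, 6), (57, 9), (58, 9), (59, 9), (60, 6), (61, 7), (62, 8), (63, 7), (64, 10), (65, 11), (66, 8), (67, 6), (68, 9), (69, 10), (70, 9), (71, 5), (72, 4), (73, 8), (74, 9), (75, 11), (76, 14), (77, 3), (78, 3), (85, 3), (91, 3)]
crank z>.05 [-8.1  6.3 14.2] [134.1 153.1 176.8] 0.09673179168554791
133 12 [-8.8 -1.1 13.5] 94.4001881913954
13
[... 1175 characters left out ...]
), (57, 14), (58, 19), (59, 18), (60, 18), (61, 15), (62, 16), (63, 18), (64, 17), (65, 14), (66, 18), (67, 13), (68, 19), (69, 19), (70, 12), (71, 16), (72, 20), (73, 13), (74, 23), (75, 12), (76, 11), (77, 6), (78, 3), (81, 3), (85, 3), (87, 3), (91, 3)]
crank z>.05 [-8.7  4.9 14.2] [135.7 146.6 175.7] 0.0949033686615931
133 43 [-8.1  3.8 13.2] 94.63742359188664
138 50 [-8.8  2.4 14.9] 94.9033686615931
143 25 [-9.   2.6 12.3] 94.02112270059449
148 19 [ 1.4  6.2 14.2] 92.8484123419775
153 17 [ 0.4  5.6 13.1] 92.39615938472878
158 19 [ 1.2  6.9 13.8] 94.34835601238578
163 19 [ 0.6  5.9 13.9] 94.68914838906805
168 16 [ 1.4  5.3 13.2] 93.02525271728035
173 15 [ 1.4  7.3 13.5] 92.34333760594271
```

Both views agree on the vise. Its origin is at about (0.491, -0.298), yaw 23.25°, and the bracket, jaw face and handle heights all match the given sizes. The crank stands near -0.25 rad. I'll move above the handle.

Call:
servo_tool --pt "-32 -36 0 0 0 0.5" --pt "-64 -72 0 0 0 1" --pt "-96 -108 0 0 0 1.5" --pt "-129 -145 0 0 0 2" --pt "-161 -181 0 0 0 2.5" --pt "-193 -218 0 0 0 3" --pt "-226 -254 0 0 0 3.5" --pt "-258 -290 0 0 0 4" --fingers 60

```text
t: 1.25
ee_pos: [0.3586, 0.1376, 0.2314]
ee_rot: [0.428, 0.904, 0.0, 0.0]
force: [0.4, 0.9, -0.4]
grip_width: 0.761
```

```bash
cat >> h.py <<'E'
from scipy.spatial.transform import Rotation as R
YAW=np.radians(23.25); ex=np.array([np.cos(YAW),np.sin(YAW),0]); ey=np.array([-ex[1],ex[0],0]); ez=np.array([0,0,1.])
O=ex*.334+ey*-.4675
def V(x,y,z): return O+ex*x+ey*y+ez*z   # vise frame -> world
def inc(s,target,yang=None):
    """tool-frame mm shift and turn (6deg units) to put TCP at target, tool down, tool y at world angle yang(rad)"""
    r=R.from_quat(s['ee_rot']); d=r.inv().apply(np.asarray(target)-s['ee_pos'])*1000
    if yang is None: return np.r_[d,0,0,0].round(1)
    best=None
    for k in (0,np.pi):
        y=np.array([np.cos(yang+k),np.sin(yang+k),0]); zt=np.array([0,0,-1.]); x=np.cross(y,zt)
        w=(r.inv()*R.from_matrix(np.c_[x,y,zt])).as_rotvec()
        if best is None or np.linalg.norm(w)<np.linalg.norm(best): best=w
    return np.r_[d,np.degrees(best)/6].round(2)
E
python3 - <<'E'
from station import bot
from h import *
np.set_printoptions(suppress=True,precision=4)
s=bot.observe(); print(s['ee_pos'],s['q'],s['force'],s['grip_width'])
print(inc(s,V(.0074,.164,.130),YAW))
E
```

```text
[0.3586 0.1376 0.2314] [ 0.3366  0.0131  1.9489 -0.      1.1788 -0.3491] [ 0.4171  0.9445 -0.4175] 0.7608560086336472
[-265.45 -120.49  101.44    0.01    0.      2.67]
```

Call:
servo_tool --pt "-44 -20 0 0 0 0.5" --pt "-89 -40 0 0 0 1" --pt "-133 -60 0 0 0 1.5" --pt "-177 -80 20 0 0 2" --pt "-222 -100 40 0 0 2.5" --pt "-265 -120.5 70 0 0 2.67" --pt "-265.5 -120.5 101 0 0 2.67" --pt "-265.5 -120.5 101 0 0 2.67" --fingers 110

```text
t: 2.25
ee_pos: [0.4318, -0.1424, 0.1284]
ee_rot: [0.55, 0.835, -0.001, -0.003]
force: [0.1, 0.0, 0.4]
grip_width: 0.569
```

```bash
python3 - <<'E'
from station import bot,eyes
from h import *
np.set_printoptions(suppress=True,precision=4)
s=bot.observe(); print(s['ee_pos'],s['q'],s['force'],s['grip_width'])
print(inc(s,V(.0074,.164,.130),YAW),inc(s,V(.0074,.164,.073),YAW))
c=eyes.read_camera('wrist'); cv2.imwrite('pics/w1.png',c['pixels'])
c=eyes.read_camera('side'); cv2.imwrite('pics/s1.png',cv2.resize(c['pixels'][180:380,200:420],None,fx=3,fy=3))
E
```

```text
[ 0.4318 -0.1424  0.1284] [-0.3439  0.2338  1.9772  0.0002  0.9365 -0.7504] [0.1382 0.0018 0.3707] 0.5689956688618658
[-2.18  0.83 -1.62 -0.04 -0.04  0.01] [-2.42  1.07 55.38 -0.04 -0.04  0.01]
```

View pics/w1.png

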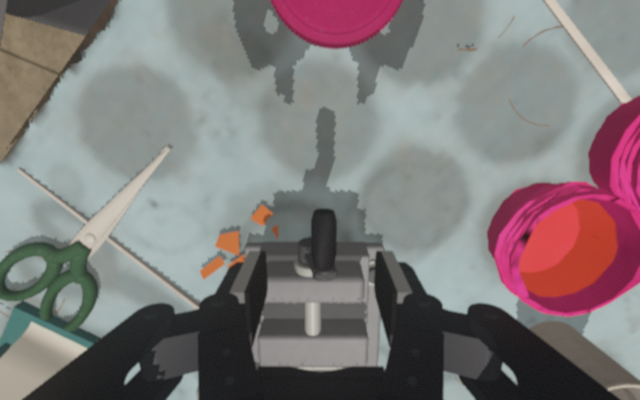

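View pics/s1.png

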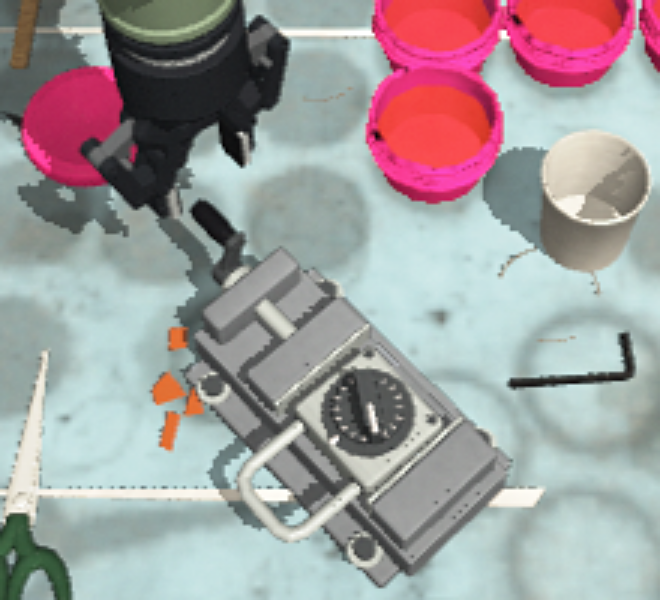

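The handle is centred between the open fingers at about pixel (323,240) in the wrist view. I'll descend and grip.

Call:
servo_tool --pt "-2.4 1 25 0 0 0" --pt "-2.4 1 45 0 0 0" --pt "-2.4 1 55.5 0 0 0" --pt "-2.4 1 55.5 0 0 0"

```text
t: 2.85
ee_pos: [0.4358, -0.1441, 0.0753]
ee_rot: [0.549, 0.836, 0.0, 0.0]
force: [0.3, -1.1, 0.8]
grip_width: 0.572
```

Call:
servo_tool --pt "0 0 0 0 0 0" --pt "0 0 0 0 0 0" --pt "0 0 0 0 0 0" --pt "0 0 0 0 0 0" --fingers 255

```text
t: 3.35
ee_pos: [0.4357, -0.1446, 0.0756]
ee_rot: [0.549, 0.836, 0.0, 0.0]
force: [-1.3, -0.1, 5.8]
grip_width: 0.138
```

```bash
python3 - <<'E'
from station import bot,eyes
from h import *
np.set_printoptions(suppress=True,precision=4)
s=bot.observe(); print(s['ee_pos'],s['force'],s['grip_width'])
print((s['ee_pos']-O)@np.c_[ex,ey,ez], inc(s,V(.0074,.164,.073),YAW))
c=eyes.read_camera('wrist'); cv2.imwrite('pics/w2.png',c['pixels'])
for p0 in [-.25]:
    pos=lambda p:np.array([-30*np.sin(p),0,30*np.cos(p)])
    for k in range(1,30):
        p=p0+.22*k; d=pos(p)-pos(p0); print(k,round(p,2),'tool x,y,z', 0,round(d[0],1),round(-d[2],1))
E
```

```text
[ 0.4357 -0.1446  0.0756] [-1.3498 -0.1432  5.7639] 0.13761383788772813
[0.0093 0.1627 0.0756] [ 1.32 -1.85  2.57  0.01  0.01  0.02]
1 -0.03 tool x,y,z 0 -6.5 -0.9
2 0.19 tool x,y,z 0 -13.1 -0.4
3 0.41 tool x,y,z 0 -19.4 1.6
4 0.63 tool x,y,z 0 -25.1 4.8
5 0.85 tool x,y,z 0 -30.0 9.3
6 1.07 tool x,y,z 0 -33.7 14.7
7 1.29 tool x,y,z 0 -36.2 20.8
8 1.51 tool x,y,z 0 -37.4 27.2
9 1.73 tool x,y,z 0 -37.0 33.8
10 1.95 tool x,y,z 0 -35.3 40.2
11 2.17 tool x,y,z 0 -32.2 46.0
12 2.39 tool x,y,z 0 -27.9 51.0
13 2.61 tool x,y,z 0 -22.6 54.9
14 2.83 tool x,y,z 0 -16.6 57.6
15 3.05 tool x,y,z 0 -10.2 58.9
16 3.27 tool x,y,z 0 -3.6 58.8
17 3.49 tool x,y,z 0 2.8 57.3
18 3.71 tool x,y,z 0 8.7 54.4
19 3.93 tool x,y,z 0 13.9 50.2
20 4.15 tool x,y,z 0 18.0 45.1
21 4.37 tool x,y,z 0 20.8 39.1
22 4.59 tool x,y,z 0 22.4 32.7
23 4.81 tool x,y,z 0 22.4 26.1
24 5.03 tool x,y,z 0 21.1 19.7
25 5.25 tool x,y,z 0 18.3 13.7
26 5.47 tool x,y,z 0 14.4 8.5
27 5.69 tool x,y,z 0 9.3 4.2
28 5.91 tool x,y,z 0 3.5 1.1
29 6.13 tool x,y,z 0 -2.8 -0.6
```

View pics/w2.png

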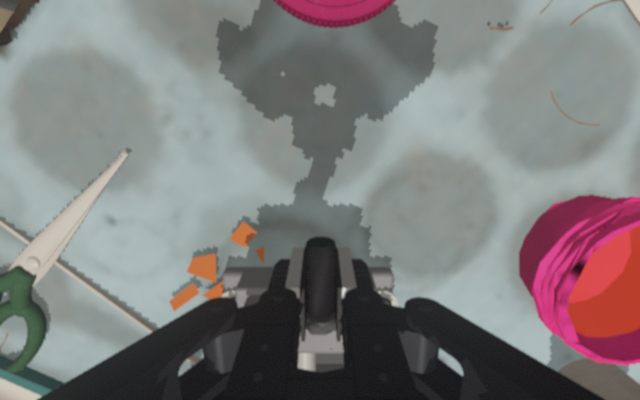

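The handle is gripped, with the opening at 0.138 (about 12 to 14 mm). I'll crank.

```bash
cat >> h.py <<'E'
def arc(p0,p1,n,s=None):
    pos=lambda p:np.array([-30*np.sin(p),0,30*np.cos(p)])
    return [[0,float(round((pos(p)-pos(p0))[0],1)),float(round(-(pos(p)-pos(p0))[2],1)),0,0,0] for p in np.linspace(p0,p1,n+1)[1:]]
def chk(s):
    v=((s['ee_pos']-O)@np.c_[ex,ey,ez])*1000
    print('vise mm',v.round(1),'F(vise)',(s['force']@np.c_[ex,ey,ez]).round(1),'w',round(s['grip_width'],3),'t',s['t'])
    return v
E
python3 -c "
from h import *
print(arc(-.3,1.46,8));print(arc(1.46,3.06,8));print(arc(3.06,4.3,7))"
```

```text
[[0, -6.5, -1.2, 0, 0, 0], [0, -13.1, -1.0, 0, 0, 0], [0, -19.4, 0.6, 0, 0, 0], [0, -25.3, 3.6, 0, 0, 0], [0, -30.4, 7.8, 0, 0, 0], [0, -34.4, 13.0, 0, 0, 0], [0, -37.2, 18.9, 0, 0, 0], [0, -38.7, 25.3, 0, 0, 0]]
[[0, -0.1, 6.0, 0, 0, 0], [0, 1.1, 11.9, 0, 0, 0], [0, 3.3, 17.4, 0, 0, 0], [0, 6.7, 22.4, 0, 0, 0], [0, 10.9, 26.6, 0, 0, 0], [0, 15.9, 29.9, 0, 0, 0], [0, 21.5, 32.1, 0, 0, 0], [0, 27.4, 33.2, 0, 0, 0]]
[[0, 5.3, -0.0, 0, 0, 0], [0, 10.5, -1.0, 0, 0, 0], [0, 15.5, -2.9, 0, 0, 0], [0, 20.0, -5.6, 0, 0, 0], [0, 24.1, -9.1, 0, 0, 0], [0, 27.4, -13.2, 0, 0, 0], [0, 29.9, -17.9, 0, 0, 0]]
```

Call:
servo_tool --pt "0 -6.5 -1.2 0 0 0" --pt "0 -13.1 -1.0 0 0 0" --pt "0 -19.4 0.6 0 0 0" --pt "0 -25.3 3.6 0 0 0" --pt "0 -30.4 7.8 0 0 0" --pt "0 -34.4 13.0 0 0 0" --pt "0 -37.2 18.9 0 0 0" --pt "0 -38.7 25.3 0 0 0"

```text
t: 4.4
ee_pos: [0.4003, -0.1599, 0.0497]
ee_rot: [0.549, 0.835, 0.0, 0.001]
force: [0.5, 0.9, 4.1]
grip_width: 0.137
```

```bash
python3 - <<'E'
from station import bot,eyes
from h import *
s=bot.observe(); chk(s)
c=eyes.read_camera('wrist'); cv2.imwrite('pics/w3.png',c['pixels'])
E
```

```text
vise mm [-29.4 162.5  49.7] F(vise) [0.8 0.7 4.1] w 0.137 t 4.4
```

View pics/w3.png

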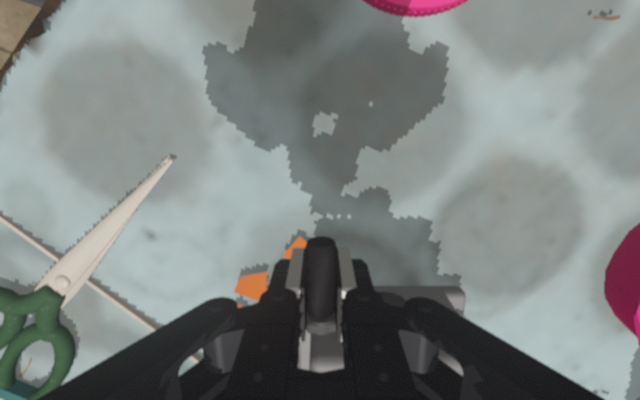

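Still gripped, following the circle at x -29.4 with about 4 N. I'll continue.

Call:
servo_tool --pt "0 -0.1 6.0 0 0 0" --pt "0 1.1 11.9 0 0 0" --pt "0 3.3 17.4 0 0 0" --pt "0 6.7 22.4 0 0 0" --pt "0 10.9 26.6 0 0 0" --pt "0 15.9 29.9 0 0 0" --pt "0 21.5 32.1 0 0 0" --pt "0 27.4 33.2 0 0 0"

```text
t: 5.45
ee_pos: [0.4256, -0.1492, 0.0167]
ee_rot: [0.549, 0.836, -0.0, 0.0]
force: [-2.7, -2.1, 14.8]
grip_width: 0.131
```

Call:
servo_tool --pt "0 5.3 0 0 0 0" --pt "0 10.5 -1.0 0 0 0" --pt "0 15.5 -2.9 0 0 0" --pt "0 20.0 -5.6 0 0 0" --pt "0 24.1 -9.1 0 0 0" --pt "0 27.4 -13.2 0 0 0" --pt "0 29.9 -17.9 0 0 0"

```text
t: 6.32
ee_pos: [0.4517, -0.1375, 0.0328]
ee_rot: [0.549, 0.836, -0.001, -0.001]
force: [0.7, -6.6, -12.0]
grip_width: 0.136
```

```bash
python3 - <<'E'
from station import bot,eyes
from h import *
s=bot.observe(); chk(s)
c=eyes.read_camera('wrist'); cv2.imwrite('pics/w4.png',c['pixels'])
c=eyes.read_camera('side'); cv2.imwrite('pics/s4.png',cv2.resize(c['pixels'][180:380,200:420],None,fx=3,fy=3))
print(arc(4.3,5.1,6))
E
```

```text
vise mm [ 26.7 162.8  32.8] F(vise) [ -2.   -6.4 -12. ] w 0.136 t 6.325
[[0, 1.4, -3.8, 0, 0, 0], [0, 2.2, -7.7, 0, 0, 0], [0, 2.5, -11.7, 0, 0, 0], [0, 2.3, -15.6, 0, 0, 0], [0, 1.6, -19.6, 0, 0, 0], [0, 0.3, -23.4, 0, 0, 0]]
```

View pics/w4.png

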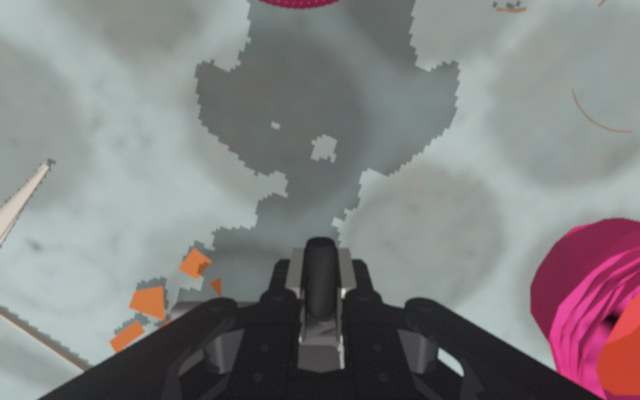

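View pics/s4.png

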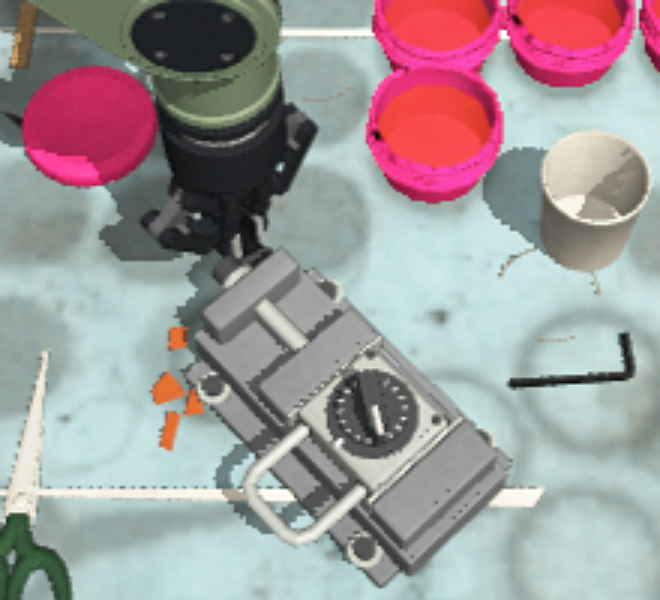

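The jaw is now at the lock. I'll tighten to about 5.05 rad.

Call:
servo_tool --pt "0 1.4 -3.8 0 0 0" --pt "0 2.2 -7.7 0 0 0" --pt "0 2.5 -11.7 0 0 0" --pt "0 2.3 -15.6 0 0 0" --pt "0 1.6 -19.6 0 0 0" --pt "0 0.3 -23.4 0 0 0" --pt "0 0.3 -23.4 0 0 0"

```text
t: 7.3
ee_pos: [0.4542, -0.136, 0.0515]
ee_rot: [0.55, 0.835, 0.001, -0.0]
force: [18.9, -0.2, -52.5]
grip_width: 0.135
```

```bash
python3 - <<'E'
from station import bot,eyes
from h import *
s=bot.observe(); v=chk(s); print('phi',2*np.pi+np.arctan2(-v[0],v[2]+9.6-56))
E
```

```text
vise mm [ 29.7 163.3  51.5] F(vise) [ 17.3  -7.6 -52.5] w 0.135 t 7.3
phi 4.882490852771266
```

Force rose to about 52 N at roughly 4.88 rad, so the screw is at or near its stop. I'll ease back and release.

Call:
servo_tool --pt "0 1 3 0 0 0" --pt "0 1 4 0 0 0" --pt "0 1 4 0 0 0"

```text
t: 7.68
ee_pos: [0.4544, -0.1359, 0.048]
ee_rot: [0.55, 0.835, 0.0, -0.001]
force: [15.0, -1.6, -46.5]
grip_width: 0.134
```

```bash
python3 - <<'E'
from station import bot,eyes
from h import *
s=bot.observe(); v=chk(s); print('phi',2*np.pi+np.arctan2(-v[0],v[2]+9.6-56))
E
```

```text
vise mm [ 29.9 163.3  48. ] F(vise) [ 13.1  -7.4 -46.5] w 0.134 t 7.675
phi 4.767210528759909
```

```bash
python3 - <<'E'
from station import bot,eyes
from h import *
c=eyes.read_camera('side'); cv2.imwrite('pics/s5.png',cv2.resize(c['pixels'][230:380,240:400],None,fx=4,fy=4))
c=eyes.read_camera('wrist'); cv2.imwrite('pics/w5.png',c['pixels'])
E
```

```text
(no output)
```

View pics/s5.png

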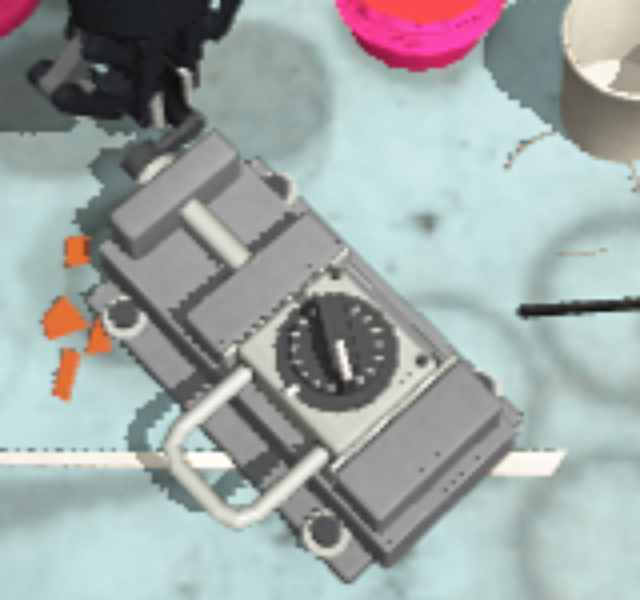

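View pics/w5.png

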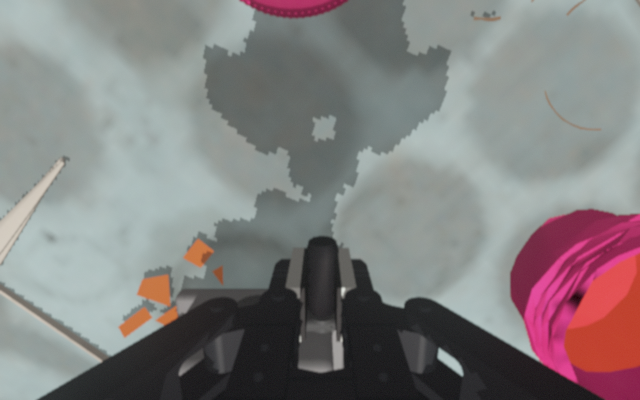

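```bash
python3 - <<'E'
from station import bot,eyes
from h import *
s=bot.observe(); v=chk(s); print('phi',2*np.pi+np.arctan2(-v[0],v[2]+9.6-56), s['tau'].round(1))
n=np.load('side.npz'); 
P=cloud(eyes.read_camera('side'));z=P[...,2]
L=P-O; X=L@ex*1e3;Y=L@ey*1e3
m=(abs(X)<35)&(z>.059)&(z<.0655)&(Y>30)&(Y<95)
h,b=np.histogram(Y[m],np.arange(30,95,1)); print([(int(bb),int(hh)) for bb,hh in zip(b,h) if hh>2])
E
```

```text
vise mm [ 29.9 163.3  48.1] F(vise) [ 12.4  -8.7 -46.6] w 0.131 t 7.775
phi 4.767940498759866 [ -1.  -57.3 -18.6  -0.6   4.4   0. ]
[(31, 3), (32, 5), (33, 4), (34, 7), (35, 5), (36, 14), (37, 17), (38, 16), (39, 22), (40, 16), (41, 20), (42, 15), (43, 15), (44, 20), (45, 12), (46, 18), (47, 18), (48, 10), (49, 18), (50, 18), (51, 23), (52, 13), (53, 18), (54, 17), (55, 18), (56, 19), (57, 17), (58, 17), (59, 17), (60, 17), (61, 16), (62, 17), (63, 13), (64, 10), (65, 4), (68, 3), (70, 3), (71, 4), (75, 3), (79, 3), (81, 4), (83, 3), (86, 3), (87, 4), (92, 3), (93, 3)]
```

```bash
python3 - <<'E'
from station import bot,eyes
from h import *
c=eyes.read_camera('side')
P=cloud(c);L=P-O; X=L@ex*1e3;Y=L@ey*1e3;Z=P[...,2]*1e3
for y0 in range(128,182,4):
    m=(Y>=y0)&(Y<y0+4)&(abs(X)<50)&(Z>25)&(Z<90)
    if m.any(): print(y0,m.sum(),'x',np.percentile(X[m],[0,25,50,75,100]).round(0),'z',np.percentile(Z[m],[0,25,50,75,100]).round(0))
# arm: y 137-147, x>10
m=(Y>134)&(Y<149)&(X>-15)&(X<50)&(Z>25)&(Z<90)
for x0 in range(-15,50,5):
    k=m&(X>=x0)&(X<x0+5)
    if k.any(): print('x',x0,k.sum(),np.percentile(Z[k],[10,50,90,100]).round(0))
im=c['pixels'][225:285,255:310]; cv2.imwrite('pics/s6.png',cv2.resize(im,None,fx=10,fy=10,interpolation=cv2.INTER_CUBIC))
E
```

```text
128 29 x [-37.  -6.  -1.   5.  12.] z [38. 63. 66. 68. 71.]
132 10 x [-8. -6. -2.  6. 15.] z [59. 63. 64. 66. 67.]
136 68 x [-10.   6.  19.  28.  37.] z [51. 56. 59. 62. 66.]
140 37 x [-9. -2.  7. 22. 36.] z [56. 61. 62. 64. 67.]
144 24 x [-8.  0. 26. 31. 36.] z [55. 58. 60. 63. 66.]
148 65 x [12. 21. 26. 38. 48.] z [51. 60. 68. 80. 90.]
152 57 x [10. 15. 31. 37. 49.] z [51. 62. 68. 74. 90.]
156 25 x [ 9. 11. 34. 35. 49.] z [59. 63. 70. 79. 90.]
160 15 x [11. 34. 35. 36. 38.] z [60. 63. 72. 83. 89.]
164 10 x [12. 34. 36. 36. 39.] z [57. 62. 65. 72. 88.]
168 1 x [36. 36. 36. 36. 36.] z [59. 59. 59. 59. 59.]
x -10 18 [57. 59. 64. 65.]
x -5 14 [61. 64. 65. 66.]
x 0 15 [62. 65. 66. 67.]
x 5 7 [60. 63. 64. 65.]
x 10 11 [59. 61. 62. 63.]
x 15 11 [52. 60. 64. 65.]
x 20 14 [53. 57. 62. 63.]
x 25 22 [53. 59. 62. 64.]
x 30 18 [54. 60. 62. 64.]
x 35 7 [54. 58. 60. 61.]
```

View pics/s6.png

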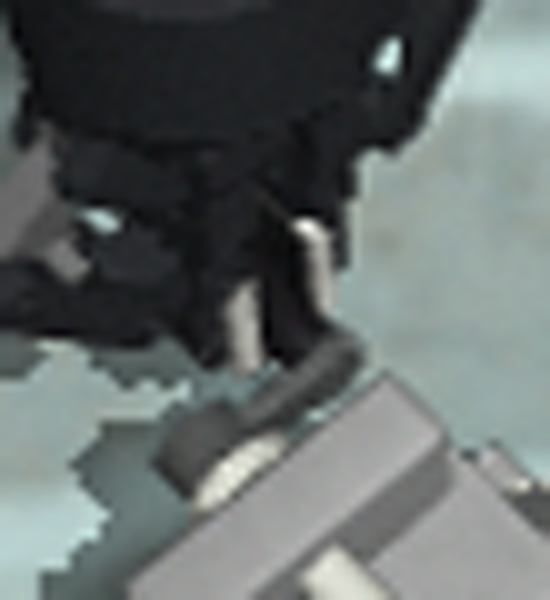

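Call:
servo_tool --pt "0 0 2 0 0 0" --pt "0 0 2 0 0 0"

```text
t: 8.12
ee_pos: [0.4544, -0.1359, 0.0464]
ee_rot: [0.55, 0.835, 0.0, -0.001]
force: [13.6, -0.9, -42.7]
grip_width: 0.131
```

```bash
python3 - <<'E'
from station import bot,eyes
from h import *
s=bot.observe(); v=chk(s); print('phi',2*np.pi+np.arctan2(-v[0],v[2]+9.6-56), s['moment'].round(2))
E
```

```text
vise mm [ 29.8 163.3  46.4] F(vise) [ 12.2  -6.2 -42.7] w 0.131 t 8.125
phi 4.711471904976622 [-0.18 -2.18 -0.02]
```

```bash
python3 - <<'E'
from station import bot,eyes
from h import *
Zs=[]
c=eyes.read_camera('side')
P=cloud(c);L=P-O; X=L@ex*1e3;Y=L@ey*1e3;Z=P[...,2]*1e3
m=(Y>134)&(Y<149)&(X>-15)&(X<50)&(Z>25)&(Z<90)
for x0 in range(-15,50,5):
    k=m&(X>=x0)&(X<x0+5)
    if k.any(): print('x',x0,k.sum(),np.percentile(Z[k],[10,50,90,100]).round(0))
for n in ['wrist']:
    c=eyes.read_camera(n); d=c['range_z']; v,u=np.mgrid[:400,:640]
    P=np.stack([(u-c['cx'])/c['fx']*d,(v-c['cy'])/c['fy']*d,d,np.ones_like(d)],-1)@c['tool_from_camera'].T*1000
    m=(abs(P[...,1])<5)&(abs(P[...,0])<35)&(P[...,2]<40)&(P[...,2]>-60)
    for x0 in range(-32,32,4):
        k=m&(P[...,0]>=x0)&(P[...,0]<x0+4)
        if k.any(): print('tool x',x0,k.sum(),'z tool',np.percentile(P[k][:,2],[5,50,95]).round(1))
    cv2.imwrite('pics/w7.png',cv2.resize(c['pixels'][210:400,200:440],None,fx=3,fy=3))
t=np.load('side.npz')
E
```

```text
x -10 18 [57. 61. 63. 66.]
x -5 15 [62. 63. 66. 68.]
x 0 14 [63. 65. 66. 67.]
x 5 10 [61. 63. 64. 66.]
x 10 10 [57. 62. 62. 63.]
x 15 11 [54. 59. 61. 63.]
x 20 13 [53. 58. 60. 62.]
x 25 22 [53. 59. 62. 63.]
x 30 19 [48. 58. 61. 64.]
x 35 5 [49. 54. 58. 60.]
tool x -28 18 z tool [-14.3 -13.8 -12.8]
tool x -24 173 z tool [-15.2 -14.2 -13.2]
tool x -20 235 z tool [-14.7 -12.8  -9.1]
tool x -16 156 z tool [-14.3 -13.1 -10. ]
tool x -12 185 z tool [-26.7 -13.9 -11.8]
tool x -8 229 z tool [-33.6 -14.1 -11.6]
tool x -4 221 z tool [-25.7 -14.1 -12.1]
tool x 0 229 z tool [-24.8 -14.  -12. ]
tool x 4 240 z tool [-31.8 -14.  -11.6]
tool x 8 248 z tool [-30.6 -14.  -11.3]
tool x 12 254 z tool [-14.6 -13.   -8.8]
tool x 16 205 z tool [-13.1  -8.5  -3.4]
```

View pics/w7.png

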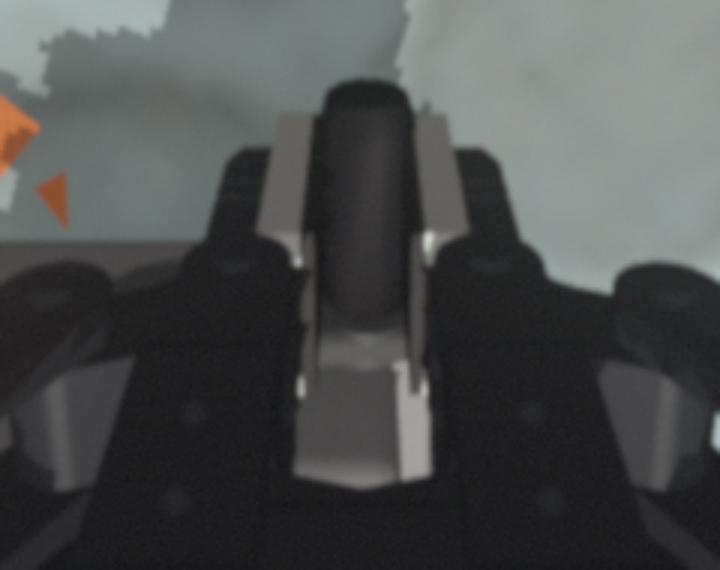

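Call:
servo_tool --pt "0 0 0 0 0 0" --pt "0 0 0 0 0 0" --pt "0 0 0 0 0 0" --fingers 110

```text
t: 8.6
ee_pos: [0.4539, -0.1364, 0.0521]
ee_rot: [0.549, 0.836, 0.0, 0.0]
force: [0.4, -0.4, 0.0]
grip_width: 0.568
```

```bash
python3 - <<'E'
from station import bot,eyes
from h import *
s=bot.observe(); v=chk(s)
c=eyes.read_camera('side')
P=cloud(c);L=P-O; X=L@ex*1e3;Y=L@ey*1e3;Z=P[...,2]*1e3
m=(Y>134)&(Y<149)&(X>-15)&(X<50)&(Z>25)&(Z<90)
for x0 in range(0,50,5):
    k=m&(X>=x0)&(X<x0+5)
    if k.any(): print('x',x0,k.sum(),np.percentile(Z[k],[10,50,90,100]).round(0))
c=eyes.read_camera('wrist'); d=c['range_z']; v,u=np.mgrid[:400,:640]
P=np.stack([(u-c['cx'])/c['fx']*d,(v-c['cy'])/c['fy']*d,d,np.ones_like(d)],-1)@c['tool_from_camera'].T*1000
m=(abs(P[...,1])<15)&(abs(P[...,0])<14)&(P[...,2]<40)&(P[...,2]>-60)
for y0 in range(-15,15,2):
        k=m&(P[...,1]>=y0)&(P[...,1]<y0+2)
        if k.any(): print('tool y',y0,k.sum(),'z tool',np.percentile(P[k][:,2],[5,50,95]).round(1))
cv2.imwrite('pics/w8.png',c['pixels'])
E
```

```text
vise mm [ 29.2 163.   52.1] F(vise) [ 0.2 -0.5  0. ] w 0.568 t 8.6
x 0 14 [63. 65. 67. 68.]
x 5 8 [61. 63. 64. 65.]
x 10 6 [55. 56. 58. 58.]
x 15 12 [44. 50. 53. 56.]
x 20 14 [43. 48. 51. 52.]
x 25 12 [45. 46. 47. 49.]
x 30 7 [42. 43. 44. 45.]
tool y -11 60 z tool [ 8.7  9.9 11.6]
tool y -9 198 z tool [5.9 7.2 9.3]
tool y -7 223 z tool [4.3 5.4 6.9]
tool y -5 219 z tool [3.6 4.8 5.8]
tool y -3 211 z tool [3.5 4.5 5.6]
tool y -1 212 z tool [3.8 4.9 5.9]
tool y 1 264 z tool [4.5 5.9 7.7]
tool y 3 189 z tool [ 6.7  8.2 11.5]
tool y 5 4 z tool [11.4 12.  12.1]
```

View pics/w8.png

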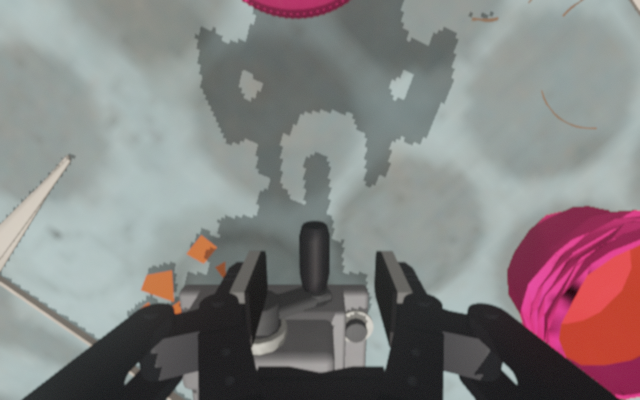

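```bash
python3 - <<'E'
from station import bot,eyes
from h import *
for n in ['side','top']:
    c=eyes.read_camera(n)
    P=cloud(c);L=P-O; X=L@ex*1e3;Y=L@ey*1e3;Z=P[...,2]*1e3
    m=(abs(X)<35)&(Z>59)&(Z<65.5)&(Y>20)&(Y<95)
    h,b=np.histogram(Y[m],np.arange(20,95,1)); print([(int(bb),int(hh)) for bb,hh in zip(b,h) if hh>2])
    # lock top z 68 
    m=(abs(X)<60)&(abs(Y)<45)&(Z>66.5)&(Z<74)
    for x0 in range(-36,36,6):
        k=m&(X>=x0)&(X<x0+6); print(x0,k.sum(),np.percentile(Y[k],[1,99]).round(1) if k.any() else '')
    for y0 in range(-36,36,6):
        k=m&(Y>=y0)&(Y<y0+6); print('y',y0,k.sum(),np.percentile(X[k],[1,99]).round(1) if k.any() else '')
c=eyes.read_camera('side');cv2.imwrite('pics/s9.png',cv2.resize(c['pixels'][240:380,250:400],None,fx=5,fy=5)[:600])
E
```

```text
[(23, 3), (31, 3), (32, 3), (34, 5), (35, 7), (36, 10), (37, 17), (38, 13), (39, 23), (40, 18), (41, 25), (42, 12), (43, 15), (44, 19), (45, 17), (46, 19), (47, 15), (48, 19), (49, 12), (50, 21), (51, 20), (52, 16), (53, 18), (54, 19), (55, 16), (56, 17), (57, 14), (58, 12), (59, 14), (60, 19), (61, 17), (62, 18), (63, 14), (64, 13), (65, 8), (66, 3), (70, 3), (71, 3), (73, 3), (75, 3), (78, 3), (82, 4), (85, 4)]
-36 43 [-33.   31.1]
-30 106 [-32.7  32.2]
-24 91 [-30.9  33.1]
-18 63 [-32.7  34.1]
-12 46 [-33.6  32.8]
-6 42 [-33.5  33.8]
0 40 [-33.   32.8]
6 41 [-39.9  33. ]
12 48 [-33.1  32.6]
18 85 [-32.5  33.2]
24 60 [-30.8  30.4]
30 0 
y -36 44 [-31.6  25.6]
y -30 95 [-32.2  26.7]
y -24 96 [-32.3  27. ]
y -18 63 [-33.   28.8]
y -12 46 [-31.6  28.1]
y -6 35 [-32.2  27.1]
y 0 30 [-31.6  27.8]
y 6 37 [-32.6  27.1]
y 12 42 [-31.5  26.6]
y 18 51 [-32.   27.7]
y 24 81 [-31.9  26.6]
y 30 44 [-31.6  24.2]
[(34, 6), (35, 7), (36, 12), (37, 10), (38, 10), (39, 13), (40, 6), (41, 7), (42, 3), (43, 6), (44, 8), (45, 4), (46, 7), (47, 3), (48, 4), (49, 6), (50, 3), (51, 8), (52, 4), (54, 3), (58, 4), (59, 3)]
-36 38 [-30.7  38.4]
-30 65 [-32.5  33.8]
-24 53 [-43.7  41. ]
-18 26 [-36.3  40.2]
-12 31 [-40.8  35.7]
-6 30 [-37.1  41.1]
0 31 [-33.2  37.8]
6 36 [-32.7  39. ]
12 44 [-34.8  34.8]
18 64 [-32.6  37.4]
24 61 [-30.8  37.2]
30 1 [44.5 44.5]
y -36 33 [-31.1  25.3]
y -30 59 [-32.5  28.3]
y -24 43 [-33.5  28. ]
y -18 27 [-31.4  28.8]
y -12 22 [-32.7  28.3]
y -6 22 [-33.7  29.1]
y 0 18 [-32.6  28.7]
y 6 27 [-32.5  29.3]
y 12 38 [-33.7  28.9]
y 18 51 [-32.2  29.4]
y 24 66 [-31.6  29. ]
y 30 56 [-32.9  27.7]
```

View pics/s9.png

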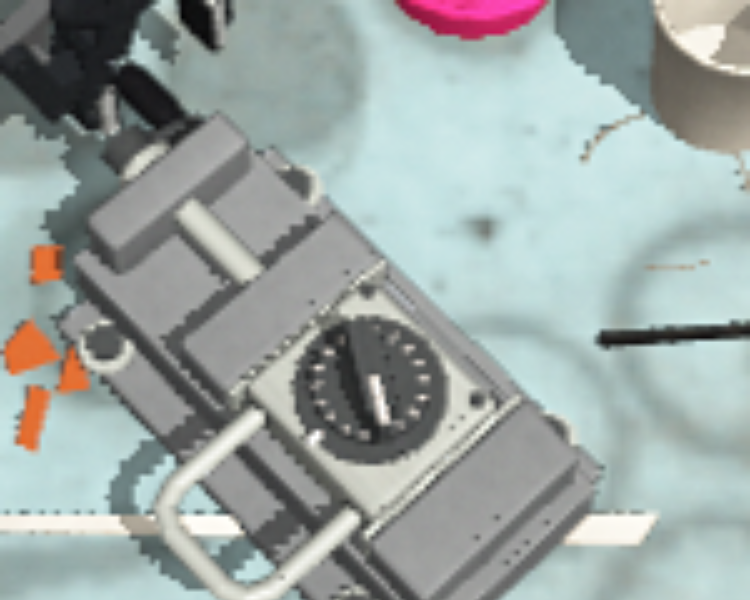

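The crank sprang back to about 4.2 when released, so it isn't tight yet. The lock is now square against the jaws. I'll re-grip the handle, which is at vise x≈26, z≈41, and tighten slowly while watching the force.

Call:
servo_tool --pt "0 -3 10 0 0 0" --pt "0 -3 20 0 0 0" --pt "0 -3 22 0 0 0" --pt "0 -3 22 0 0 0"

```text
t: 9.35
ee_pos: [0.4509, -0.1376, 0.0292]
ee_rot: [0.549, 0.836, -0.0, -0.0]
force: [-0.2, -1.0, 0.6]
grip_width: 0.571
```

Call:
servo_tool --pt "0 0 0 0 0 0" --pt "0 0 0 0 0 0" --pt "0 0 0 0 0 0" --pt "0 0 0 0 0 0" --fingers 255

```text
t: 9.85
ee_pos: [0.4511, -0.1378, 0.0298]
ee_rot: [0.549, 0.836, -0.0, 0.0]
force: [-0.3, -1.2, 1.0]
grip_width: 0.138
```

```bash
cat >> h.py <<'E'
def handle():
    """handle top in tool frame from wrist depth -> world/vise centre & phi"""
    from station import bot,eyes
    s=bot.observe(); v=chk(s)
    c=eyes.read_camera('wrist'); d=c['range_z']; vv,u=np.mgrid[:400,:640]
    P=np.stack([(u-c['cx'])/c['fx']*d,(vv-c['cy'])/c['fy']*d,d,np.ones_like(d)],-1)@c['tool_from_camera'].T*1000
    m=(abs(P[...,1])<3)&(P[...,0]>2)&(P[...,0]<11)&(P[...,2]<40)&(P[...,2]>-60)
    k=np.median(P[m][:,2]); z=v[2]-(k+7); print('handle top tool z',k.round(1),'centre z',z.round(1),'phi',(2*np.pi+np.arctan2(-v[0],z-56)).round(3))
    return c
E
python3 - <<'E'
from h import *
c=handle(); cv2.imwrite('pics/w9.png',c['pixels'])
print(arc(4.2,4.6,4))
E
```

```text
vise mm [ 26.  162.9  29.8] F(vise) [-0.7 -1.   1. ] w 0.138 t 9.85
handle top tool z -17.1 centre z 39.9 phi 4.159
[[0, 1.3, -2.7, 0, 0, 0], [0, 2.4, -5.5, 0, 0, 0], [0, 3.2, -8.4, 0, 0, 0], [0, 3.7, -11.3, 0, 0, 0]]
```

View pics/w9.png

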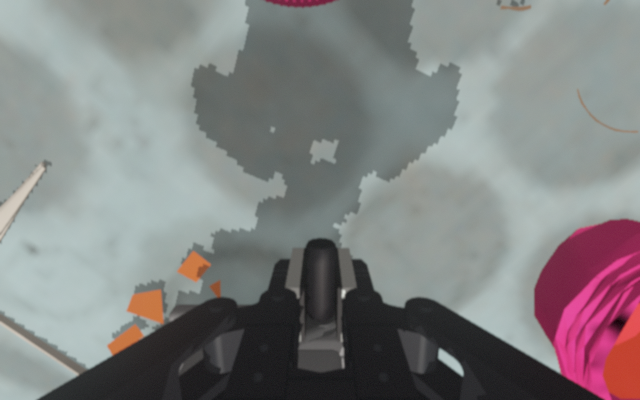

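Call:
servo_tool --pt "0 0.7 -1.4 0 0 0" --pt "0 1.3 -2.7 0 0 0" --pt "0 1.3 -2.7 0 0 0"

```text
t: 10.28
ee_pos: [0.4517, -0.1373, 0.0315]
ee_rot: [0.549, 0.836, -0.0, -0.001]
force: [0.4, -4.5, -12.4]
grip_width: 0.135
```

Call:
servo_tool --pt "0 0.6 -1.4 0 0 0" --pt "0 1.1 -2.8 0 0 0" --pt "0 1.1 -2.8 0 0 0"

```text
t: 10.65
ee_pos: [0.4526, -0.1368, 0.0339]
ee_rot: [0.549, 0.836, -0.0, -0.001]
force: [1.3, -5.6, -17.5]
grip_width: 0.135
```

```bash
python3 -c "
from h import *
handle()"
```

```text
vise mm [ 27.8 163.1  33.9] F(vise) [ -1.   -5.6 -17.5] w 0.135 t 10.65
handle top tool z -16.5 centre z 43.3 phi 4.286
```

Resistance is well above the stated 5–8 N, so the fingers may be fouling the crank arm. I'll release, see whether the crank holds, and re-grip further out on the handle.

Call:
servo_tool --pt "0 0 0 0 0 0" --pt "0 0 0 0 0 0" --pt "0 0 0 0 0 0" --fingers 110

```text
t: 11.08
ee_pos: [0.4539, -0.1366, 0.0358]
ee_rot: [0.549, 0.836, 0.0, 0.001]
force: [-0.3, -0.1, 0.1]
grip_width: 0.57
```

```bash
python3 -c "
from h import *
c=handle()
cv2.imwrite('pics/w10.png',cv2.resize(c['pixels'][200:400,180:460],None,fx=2.8,fy=2.8))"
```

```text
vise mm [ 29.1 162.8  35.8] F(vise) [-0.3  0.   0.1] w 0.57 t 11.075
handle top tool z -10.8 centre z 39.6 phi 4.201
```

View pics/w10.png

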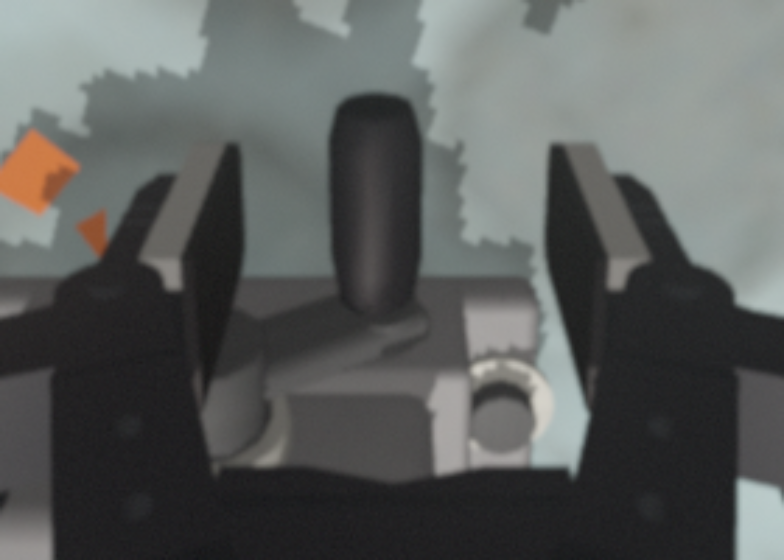

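Call:
servo_tool --pt "7 -3 6 0 0 0" --pt "7 -3 6 0 0 0"

```text
t: 11.38
ee_pos: [0.4465, -0.1308, 0.0286]
ee_rot: [0.549, 0.836, -0.0, -0.001]
force: [-0.2, -0.9, -0.5]
grip_width: 0.572
```

Call:
servo_tool --pt "0 0 0 0 0 0" --pt "0 0 0 0 0 0" --pt "0 0 0 0 0 0" --pt "0 0 0 0 0 0" --fingers 255

```text
t: 11.88
ee_pos: [0.4481, -0.1314, 0.0292]
ee_rot: [0.549, 0.836, 0.0, 0.0]
force: [1.3, 1.5, -0.3]
grip_width: 0.134
```

Call:
servo_tool --pt "0 1.3 -2.7 0 0 0" --pt "0 2.4 -5.5 0 0 0" --pt "0 2.4 -5.5 0 0 0"

```text
t: 12.25
ee_pos: [0.4497, -0.1305, 0.0336]
ee_rot: [0.549, 0.836, -0.0, -0.001]
force: [4.3, -0.7, -19.3]
grip_width: 0.136
```

```bash
python3 -c "
from h import *
c=handle()
cv2.imwrite('pics/w11.png',cv2.resize(c['pixels'][200:400,180:460],None,fx=2.8,fy=2.8))"
```

```text
vise mm [ 27.6 170.1  33.6] F(vise) [  3.7  -2.4 -19.3] w 0.136 t 12.25
handle top tool z -13.6 centre z 40.2 phi 4.193
```

View pics/w11.png

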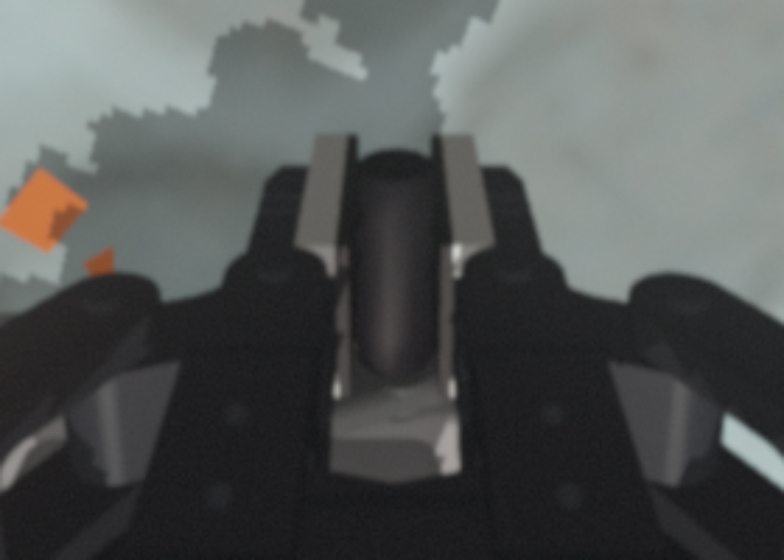

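```bash
cat > lk.py <<'E'
from station import bot,eyes
from h import *
np.set_printoptions(suppress=True,precision=3)
for n in ['side','top']:
    c=eyes.read_camera(n)
    P=cloud(c);L=P-O; X=L@ex*1e3;Y=L@ey*1e3;Z=P[...,2]*1e3
    m=(abs(X+2)<29)&(abs(Y)<31)&(np.hypot(X+2,Y)>26)&(Z>60)&(Z<76)
    A=np.c_[X[m],Y[m],np.ones(m.sum())]; print(n,m.sum(),'lock top plane',np.linalg.lstsq(A,Z[m],rcond=None)[0], np.median(Z[m]))
    m=(abs(X)<36)&(Y>40)&(Y<62)&(Z>55)&(Z<72)
    A=np.c_[X[m],Y[m]-50,np.ones(m.sum())]; print(n,m.sum(),'jaw plane',np.linalg.lstsq(A,Z[m],rcond=None)[0])
    # jaw back edge as fn of x
    for x0 in range(-36,36,12):
        k=(X>=x0)&(X<x0+12)&(Z>60)&(Z<67)&(Y>40)&(Y<75); k2=(X>=x0)&(X<x0+12)&(Z>60)&(Z<65.5)&(Y<-30)&(Y>-45)
        print('   x',x0,'jaw back y',np.percentile(Y[k],[97]).round(1),'fixed face',np.percentile(Y[k2],[95]).round(1))
E
python3 lk.py
```

```text
side 408 lock top plane [ 0.004  0.013 67.912] 67.85980856981976
side 425 jaw plane [-0.002  0.006 63.132]
   x -36 jaw back y [63.6] fixed face [-32.7]
   x -24 jaw back y [64.3] fixed face [-32.5]
   x -12 jaw back y [71.5] fixed face [-30.7]
   x 0 jaw back y [71.2] fixed face [-32.2]
   x 12 jaw back y [64.7] fixed face [-32.3]
   x 24 jaw back y [64.2] fixed face [-31.3]
top 259 lock top plane [-0.001  0.003 69.522] 69.60040045182092
top 258 jaw plane [-0.006  0.01  64.962]
   x -36 jaw back y [64.5] fixed face [-35.]
   x -24 jaw back y [63.3] fixed face [-35.4]
   x -12 jaw back y [57.8] fixed face [-36.1]
   x 0 jaw back y [53.6] fixed face [-35.]
   x 12 jaw back y [64.5] fixed face [-36.]
   x 24 jaw back y [64.] fixed face [-34.9]
```

Call:
servo_tool --pt "0 -0.7 1.5 0 0 0" --pt "0 -1.3 3 0 0 0" --pt "0 -1.3 3 0 0 0"

```text
t: 12.78
ee_pos: [0.4491, -0.1309, 0.0319]
ee_rot: [0.55, 0.835, 0.0, 0.0]
force: [5.7, 1.7, -11.5]
grip_width: 0.135
```

Call:
servo_tool --pt "0 -0.5 1 0 0 0" --pt "0 -0.5 1 0 0 0"

```text
t: 13.02
ee_pos: [0.4488, -0.131, 0.0312]
ee_rot: [0.55, 0.835, 0.0, 0.001]
force: [5.6, 2.0, -9.2]
grip_width: 0.139
```

Call:
servo_tool --pt "0 -0.5 1 0 0 0" --pt "0 -0.5 1 0 0 0"

```text
t: 13.28
ee_pos: [0.4485, -0.1312, 0.0304]
ee_rot: [0.55, 0.835, 0.001, 0.001]
force: [4.1, 3.1, -6.5]
grip_width: 0.135
```

Call:
servo_tool --pt "0 0 0 0 0 0" --pt "0 0 0 0 0 0" --pt "0 0 0 0 0 0" --fingers 110

```text
t: 13.65
ee_pos: [0.4477, -0.1316, 0.0301]
ee_rot: [0.549, 0.836, -0.0, 0.0]
force: [0.5, -0.3, 0.6]
grip_width: 0.572
```

```bash
cat > hd.py <<'E'
from station import bot,eyes
from h import *
s=bot.observe(); v=chk(s)
c=eyes.read_camera('wrist'); d=c['range_z']; vv,u=np.mgrid[:400,:640]
P=np.stack([(u-c['cx'])/c['fx']*d,(vv-c['cy'])/c['fy']*d,d,np.ones_like(d)],-1)@c['tool_from_camera'].T
r=R.from_quat(s['ee_rot']); W=(P[...,:3].reshape(-1,3)@r.as_matrix().T+s['ee_pos']-O)@np.c_[ex,ey,ez]*1000
m=(W[:,1]>155)&(W[:,1]<176)&(W[:,2]>20)&(W[:,2]<100)&(abs(W[:,0]-26)<11)&(d.ravel()>0)&(np.abs(P[...,1].ravel())<.018)
q=W[m]; 
# circle fit in x,z with radius 7
from scipy.optimize import least_squares
f=least_squares(lambda p:np.hypot(q[:,0]-p[0],q[:,2]-p[1])-7,[26,40],loss='soft_l1'); x,z=f.x
print(len(q),'handle centre x,z',f.x.round(2),'radius',np.hypot(x,z-56).round(2),'phi',(np.arctan2(-x,z-56)%(2*np.pi)).round(3))
E
python3 hd.py; python3 lk.py | grep -A6 side
```

```text
vise mm [ 25.4 169.8  30.1] F(vise) [ 0.3 -0.5  0.6] w 0.572 t 13.65
1524 handle centre x,z [26.92 40.86] radius 30.88 phi 4.2
side 420 lock top plane [ 0.009  0.003 67.959] 67.95183804621479
side 421 jaw plane [-0.004  0.011 63.173]
   x -36 jaw back y [64.6] fixed face [-31.7]
   x -24 jaw back y [64.3] fixed face [-32.9]
   x -12 jaw back y [72.5] fixed face [-33.8]
   x 0 jaw back y [71.5] fixed face [-32.]
   x 12 jaw back y [64.3] fixed face [-33.2]
   x 24 jaw back y [63.9] fixed face [-34.4]
```

Call:
servo_tool --pt "0 0 -50 0 0 0" --pt "0 0 -100 0 0 0" --pt "-40 -6 -150 0 0 0" --pt "-90 -15 -150 0 0 0" --pt "-140 -22 -150 0 0 0" --pt "-170 -26 -150 0 0 0" --pt "-170 -26 -150 0 0 0"

```text
t: 14.68
ee_pos: [0.4914, -0.2995, 0.1791]
ee_rot: [0.55, 0.835, -0.0, -0.0]
force: [-0.2, 0.1, 0.1]
grip_width: 0.57
```

```bash
python3 - <<'E'
from station import bot,eyes
from h import *
s=bot.observe(); chk(s)
c=eyes.read_camera('wrist'); np.savez('wd.npz',pos=s['ee_pos'],rot=s['ee_rot'],**c)
cv2.imwrite('pics/w12.png',c['pixels'])
E
```

```text
vise mm [ -0.8  -1.7 179.1] F(vise) [-0.1  0.1  0.1] w 0.57 t 14.675
```

View pics/w12.png

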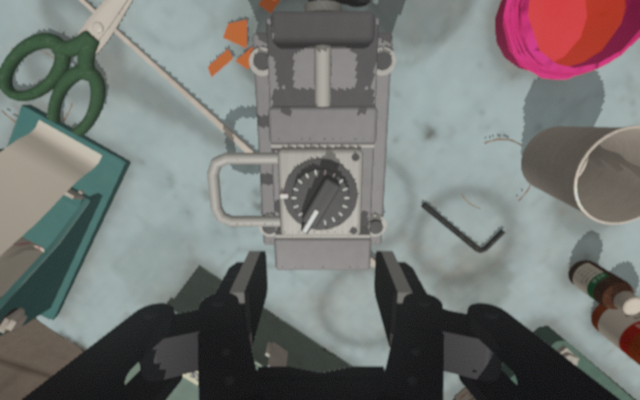

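```bash
cat > dial.py <<'E'
from h import *
import sys
c=np.load('wd.npz'); im=c['pixels']; s={'ee_pos':c['pos'],'ee_rot':c['rot']}
T=np.eye(4); T[:3,:3]=R.from_quat(c['rot']).as_matrix(); T[:3,3]=c['pos']
pose=T@c['tool_from_camera']; C={'pose':pose,'fx':c['fx'],'fy':c['fy'],'cx':c['cx'],'cy':c['cy'],'range_z':c['range_z']}
W=(cloud(C)-O)@np.c_[ex,ey,ez]*1000
m=(W[...,2]>87)&(W[...,2]<102)&(abs(W[...,0])<35)&(abs(W[...,1])<35)
q=W[m]; r=cv2.minAreaRect(q[:,:2].astype(np.float32)); print('bar',m.sum(),'mean',q.mean(0).round(1),'rect',r)
g=im.min(2).astype(int)
w=m&(g>110); print('white',w.sum(),W[w].mean(0).round(1) if w.any() else '')
d=W[w].mean(0)-q.mean(0); print('nose dir theta(deg, ccw from -x):',np.degrees(np.arctan2(-d[1],-d[0])).round(1))
mm=(W[...,2]>66)&(W[...,2]<75)&(abs(W[...,0])<45)&(abs(W[...,1])<35)
print('lock x edges',np.percentile(W[mm][:,0],[1,99]).round(1))
m=(W[...,2]>48)&(W[...,2]<66)&(W[...,0]<-48)&(W[...,0]>-110)&(abs(W[...,1])<45)
q=W[m]; print('shackle',m.sum(),'x min/max',np.percentile(q[:,0],[1,99]).round(1),'y',np.percentile(q[:,1],[1,99]).round(1),'z',np.percentile(q[:,2],[5,50,98]).round(1))
b=q[q[:,0]<np.percentile(q[:,0],1)+9]; print('bow',b.mean(0).round(1),len(b))
cv2.imwrite('pics/%s.png'%sys.argv[1],cv2.resize(im[130:260,240:400],None,fx=4.5,fy=4.5,interpolation=cv2.INTER_CUBIC))
E
python3 dial.py w13
```

```text
bar 982 mean [-0.8  3.1 93.7] rect ((-1.6219196319580078, 0.8455924987792969), (42.4022102355957, 12.18276309967041), 60.01405715942383)
white 168 [-7.3 -9.4 94.4]
nose dir theta(deg, ccw from -x): 62.9
lock x edges [-30.9  30.3]
shackle 1622 x min/max [-89.  -48.6] y [-26.   33.4] z [54.8 57.7 59.6]
bow [-83.9   4.2  57.5] 667
```

View pics/w13.png

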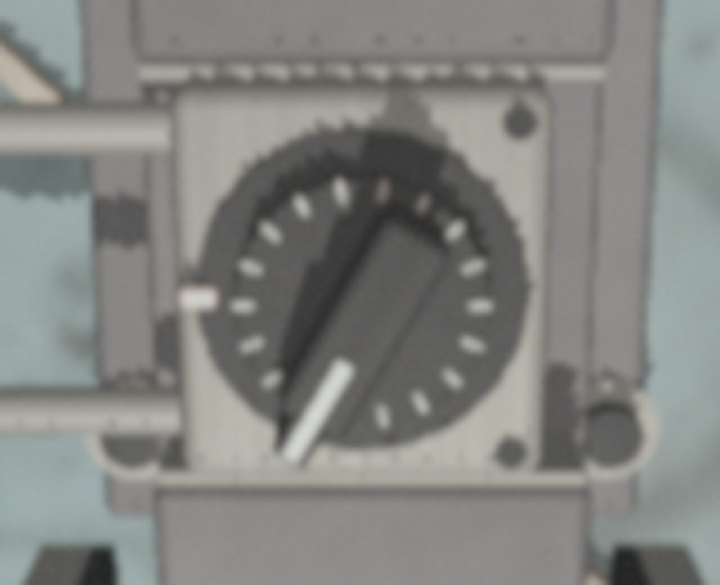

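```bash
python3 - <<'E'
from h import *
c=np.load('wd.npz')
T=np.eye(4); T[:3,:3]=R.from_quat(c['rot']).as_matrix(); T[:3,3]=c['pos']
C={'pose':T@c['tool_from_camera'],**{k:float(c[k]) for k in('fx','fy','cx','cy')}}
f=lambda u,v,z:((ray(C,240+u/4.5,130+v/4.5,z)-O)@np.c_[ex,ey,ez]*1000).round(1)
print('plate',f(363,290,.074),f(200,290,.074),f(528,290,.074),f(363,127,.074),f(363,450,.074))
print('white tip/inner',f(292,462,.094),f(345,365,.094),'bar other end',f(390,222,.094),f(445,262,.094))
print('lock corners',f(178,88,.068),f(550,92,.068),f(185,468,.068),f(545,468,.068))
print('mark',f(198,298,.068))
s={'ee_pos':c['pos'],'ee_rot':c['rot']}
E
```

```text
plate [ 0.1  4.3 74. ] [-26.9   4.4  74. ] [27.5  4.3 74. ] [ 0.2 31.5 74. ] [  0.1 -24.   74. ]
white tip/inner [-11.1 -18.3  94. ] [-2.7 -2.3 94. ] bar other end [ 4.2 20.3 94. ] [12.6 14.1 94. ]
lock corners [-30.1  37.   68. ] [30.8 36.2 68. ] [-31.2 -29.7  68. ] [ 32.1 -29.8  68. ]
mark [-27.9   1.3  68. ]
```

```bash
python3 - <<'E'
from h import *
for n in ['side','top']:
    c=np.load(n+'.npz'); W=(cloud(c)-O)@np.c_[ex,ey,ez]*1000
    m=(W[...,2]>86)&(W[...,2]<103)&(abs(W[...,0])<35)&(abs(W[...,1])<35)
    q=W[m]; print('before',n,len(q),q.mean(0).round(1),cv2.minAreaRect(q[:,:2].astype(np.float32)))
from station import eyes
c=eyes.read_camera('side'); W=(cloud(c)-O)@np.c_[ex,ey,ez]*1000
cv2.imwrite('pics/s14.png',cv2.resize(c['pixels'][240:390,250:410],None,fx=4,fy=4))
m=(W[...,2]>86)&(W[...,2]<100)&(abs(W[...,0])<30)&(abs(W[...,1])<30)
q=W[m]; print('now side',len(q),q.mean(0).round(1) if len(q) else '')
E
```

```text
before side 147 [-4.2  0.9 93. ] ((-4.016164302825928, 0.6074352264404297), (42.04072952270508, 11.973154067993164), 58.78122329711914)
before top 92 [-3.4  2.5 94.8] ((-4.08523416519165, 0.9147891998291016), (41.84006881713867, 12.063220977783203), 58.62207794189453)
now side 151 [-3.  -1.5 93. ]
```

View pics/s14.png

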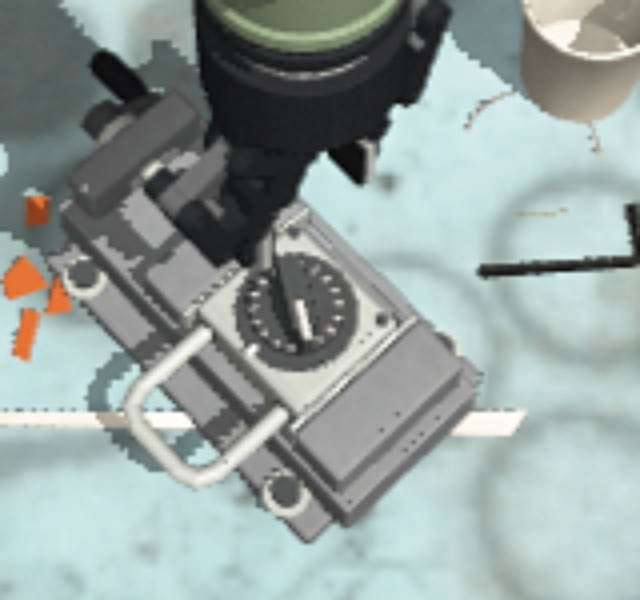

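```bash
python3 - <<'E'
from station import bot
from h import *
s=bot.observe(); chk(s); print(s['q'].round(2))
print(inc(s,V(-.0008,.0005,.110),YAW-np.radians(30)),inc(s,V(-.0008,.0005,.0795),YAW-np.radians(30)))
E
```

```text
vise mm [ -0.5   0.7 179.1] F(vise) [-0.5  0.5  0.5] w 0.567 t 14.775
[-0.56  0.36  1.65  0.    1.14 -0.97]
[-3.400e-01 -2.900e-01  6.913e+01 -1.000e-02 -1.000e-02  5.010e+00] [-4.000e-01 -2.700e-01  9.963e+01 -1.000e-02 -1.000e-02  5.010e+00]
```

Call:
servo_tool --pt "0 0 15 0 0 1.6" --pt "0 0 35 0 0 3.3" --pt "0 0 55 0 0 5" --pt "0 0 69 0 0 5" --pt "0 0 69 0 0 5"

```text
t: 15.4
ee_pos: [0.4906, -0.2967, 0.1098]
ee_rot: [0.746, 0.666, -0.0, -0.001]
force: [0.4, -0.2, 0.8]
grip_width: 0.57
```

```bash
python3 - <<'E'
from station import bot,eyes
from h import *
s=bot.observe(); chk(s)
c=eyes.read_camera('wrist'); s=bot.observe(); chk(s);np.savez('wd.npz',pos=s['ee_pos'],rot=s['ee_rot'],**c)
cv2.imwrite('pics/w15.png',c['pixels'])
print(inc(s,V(-.0008,.0005,.0795),YAW-np.radians(30)))
E
python3 dial.py w16
```

```text
vise mm [ -0.3   1.3 109.8] F(vise) [ 0.3 -0.3  0.8] w 0.57 t 15.4
vise mm [  0.    0.5 110.6] F(vise) [0.1 0.9 0.1] w 0.57 t 15.45
[-0.4  -0.71 31.14 -0.   -0.    0.04]
bar 1763 mean [ 0.6  2.8 94.5] rect ((-1.0885872840881348, -0.2998180389404297), (43.07419204711914, 11.818798065185547), 59.94178771972656)
white 301 [ -6.9 -10.5  95.2]
nose dir theta(deg, ccw from -x): 60.2
lock x edges [-30.2  31.4]
shackle 1488 x min/max [-87.4 -48.5] y [-26.4  32.5] z [55.2 58.5 60.2]
bow [-82.5  11.3  58. ] 692
```

View pics/w15.png

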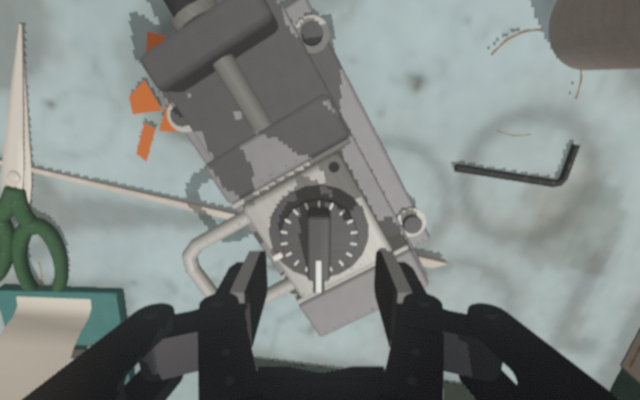

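Call:
servo_tool --pt "0.5 -0.6 15 0 0 0" --pt "0.5 -0.6 30.5 0 0 0" --pt "0.5 -0.6 30.5 0 0 0"

```text
t: 15.82
ee_pos: [0.4897, -0.2966, 0.0783]
ee_rot: [0.747, 0.665, -0.0, -0.002]
force: [-0.6, -0.1, -0.1]
grip_width: 0.566
```

Call:
servo_tool --pt "0 0 0 0 0 0" --pt "0 0 0 0 0 0" --pt "0 0 0 0 0 0" --pt "0 0 0 0 0 0" --fingers 255

```text
t: 16.32
ee_pos: [0.4895, -0.2973, 0.0807]
ee_rot: [0.747, 0.665, -0.001, -0.001]
force: [-5.5, 0.2, 5.9]
grip_width: 0.125
```

```bash
python3 - <<'E'
from station import bot,eyes
from h import *
s=bot.observe(); chk(s)
c=eyes.read_camera('wrist'); cv2.imwrite('pics/w17.png',c['pixels'])
E
```

```text
vise mm [-1.6  1.2 80.7] F(vise) [-5.   2.4  5.9] w 0.125 t 16.325
```

View pics/w17.png

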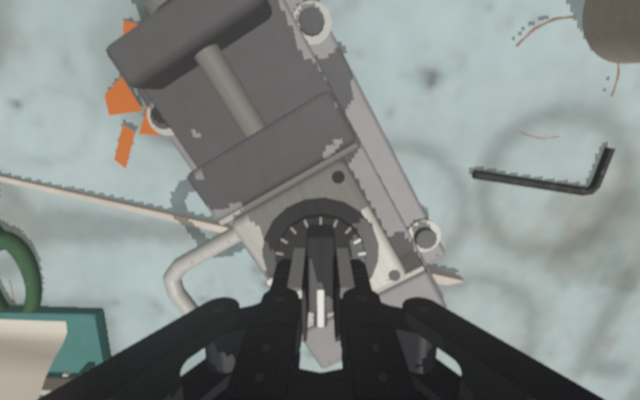

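The bar is gripped with the nose between the pads. Before turning it, I'll check the clamp with a small sideways push along the jaws.

Call:
servo_tool --pt "0.4 0.7 -0.5 0 0 0" --pt "0.7 1.2 -0.8 0 0 0" --pt "0.7 1.2 -0.8 0 0 0"

```text
t: 16.75
ee_pos: [0.4895, -0.2972, 0.0807]
ee_rot: [0.747, 0.665, -0.002, -0.001]
force: [-7.6, -2.0, 1.6]
grip_width: 0.121
```

```bash
python3 -c "
from station import bot
from h import *
chk(bot.observe())"
```

```text
vise mm [-1.5  1.2 80.7] F(vise) [-7.8  1.1  1.6] w 0.121 t 16.75
```

Call:
servo_tool --pt "0.5 0.9 -0.2 0 0 0" --pt "0.9 1.6 -0.2 0 0 0" --pt "0.9 1.6 -0.2 0 0 0"

```text
t: 17.12
ee_pos: [0.4896, -0.2972, 0.0807]
ee_rot: [0.746, 0.666, -0.004, -0.002]
force: [-11.5, -6.6, 1.9]
grip_width: 0.123
```

```bash
python3 -c "
from station import bot
from h import *
chk(bot.observe())"
```

```text
vise mm [-1.4  1.2 80.7] F(vise) [-13.1  -1.5   1.9] w 0.123 t 17.125
```

Call:
servo_tool --pt "0.6 1.1 0 0 0 0" --pt "1.2 2.1 0 0 0 0" --pt "1.2 2.1 0 0 0 0"

```text
t: 17.5
ee_pos: [0.4898, -0.2971, 0.0807]
ee_rot: [0.746, 0.666, -0.006, -0.003]
force: [-17.8, -9.5, 5.0]
grip_width: 0.123
```

```bash
python3 -c "
from station import bot
from h import *
chk(bot.observe())"
```

```text
vise mm [-1.3  1.2 80.7] F(vise) [-20.1  -1.7   5. ] w 0.123 t 17.5
```

The lock held 20 N sideways and moved only 0.2 mm, so it is clamped well. I'll relax the push and turn the dial clockwise, 20° per click, 60° in total.

Call:
servo_tool --pt "-1.2 -2.1 0 0 0 0" --pt "-2.4 -4.2 0.5 0 0 0" --pt "-2.4 -4.2 0.5 0 0 0"

```text
t: 17.88
ee_pos: [0.4895, -0.2973, 0.0807]
ee_rot: [0.747, 0.665, -0.001, -0.001]
force: [-7.0, -2.2, 3.2]
grip_width: 0.121
```

Call:
servo_tool --pt "0 0 0 0 0 1.2" --pt "0 0 0 0 0 2.4" --pt "0 0 0 0 0 3.4"

```text
t: 18.25
ee_pos: [0.4892, -0.2971, 0.0807]
ee_rot: [0.854, 0.521, -0.002, -0.001]
force: [-7.8, -2.3, 3.9]
grip_width: 0.117
```

Call:
servo_tool --pt "0 0 0 0 0 1.2" --pt "0 0 0 0 0 2.4" --pt "0 0 0 0 0 3.3"

```text
t: 18.62
ee_pos: [0.4889, -0.2969, 0.0807]
ee_rot: [0.93, 0.367, -0.002, -0.001]
force: [-9.3, -1.4, 5.0]
grip_width: 0.118
```

```bash
python3 -c "
from station import bot,eyes
from h import *
s=bot.observe();chk(s);print(s['moment'].round(2), 'tool y vise deg',(np.degrees(np.arctan2(*R.from_quat(s['ee_rot']).apply([0,1,0])[[1,0]]))-23.25).round(1))
c=eyes.read_camera('wrist'); cv2.imwrite('pics/w18.png',c['pixels'])"
```

```text
vise mm [-2.   1.7 80.7] F(vise) [-9.1  2.4  5. ] w 0.118 t 18.625
[-0.26  1.45  0.06] tool y vise deg -70.2
```

View pics/w18.png

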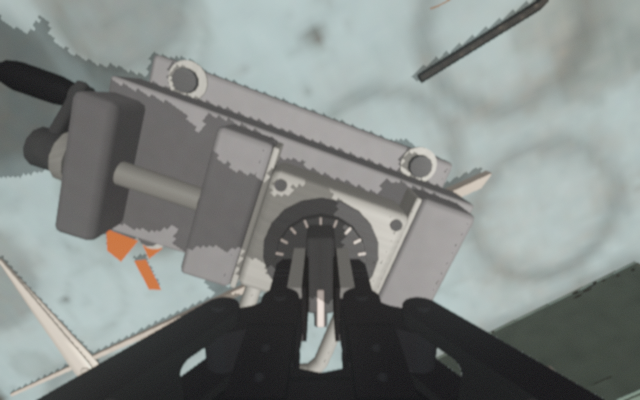

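Call:
servo_tool --pt "-0.5 -0.2 0 0 0 1.2" --pt "-1 -0.4 0 0 0 2.4" --pt "-1 -0.4 0 0 0 3.3" --pt "-1 -0.4 0 0 0 3.3"

```text
t: 19.18
ee_pos: [0.4886, -0.2966, 0.0807]
ee_rot: [0.979, 0.202, -0.002, -0.001]
force: [-7.2, 1.3, 3.2]
grip_width: 0.118
```

```bash
python3 -c "
from station import bot,eyes
from h import *
s=bot.observe();chk(s);print(s['moment'].round(2), 'tool y vise deg',(np.degrees(np.arctan2(*R.from_quat(s['ee_rot']).apply([0,1,0])[[1,0]]))-23.25).round(1))"
```

```text
vise mm [-2.2  2.1 80.7] F(vise) [-6.1  4.   3.2] w 0.118 t 19.175
[ 0.11  1.01 -0.02] tool y vise deg -89.9
```

Turned the full 60°. I'll release, rise and check the pointer.

Call:
servo_tool --pt "0 0 0 0 0 0" --pt "0 0 0 0 0 0" --pt "0 0 -20 0 0 0" --pt "0 0 -60 0 0 0" --pt "0 0 -75 0 0 0" --pt "0 0 -75 0 0 0" --fingers 110

```text
t: 19.92
ee_pos: [0.4912, -0.2976, 0.1564]
ee_rot: [0.979, 0.202, 0.001, 0.001]
force: [-0.4, 0.0, -0.9]
grip_width: 0.567
```

```bash
python3 - <<'E'
from station import bot,eyes
from h import *
s=bot.observe(); chk(s)
c=eyes.read_camera('wrist'); s=bot.observe(); chk(s);np.savez('wd.npz',pos=s['ee_pos'],rot=s['ee_rot'],**c)
cv2.imwrite('pics/w19.png',c['pixels'])
E
python3 dial.py w20; python3 lk.py | head -3
```

```text
vise mm [ -0.2   0.2 156.4] F(vise) [-0.4  0.2 -0.9] w 0.567 t 19.925
vise mm [ -0.7   0.9 155.1] F(vise) [0.  0.2 0.4] w 0.573 t 19.975
bar 1109 mean [-0.5  3.6 92.7] rect ((-3.0404739379882812, 3.6797773838043213), (42.13651657104492, 11.673564910888672), 0.2959921360015869)
white 200 [-14.7   3.3  93.2]
nose dir theta(deg, ccw from -x): 0.9
lock x edges [-29.9  29.4]
shackle 1523 x min/max [-88.7 -48.4] y [-26.2  33.5] z [53.3 56.7 58.3]
bow [-83.4   3.5  56.2] 661
side 402 lock top plane [ 0.006  0.005 68.084] 68.05545005778902
side 401 jaw plane [-0.002  0.023 63.021]
   x -36 jaw back y [64.3] fixed face [-32.8]Traceback (most recent call last):
  File "lk.py", line 14, in <module>
    print('   x',x0,'jaw back y',np.percentile(Y[k],[97]).round(1),'fixed face',np.percentile(Y[k2],[95]).round(1))
                                                                                ~~~~~~~~~~~~~^^^^^^^^^^^^
    return _quantile_unchecked(
        a, q, axis, out, overwrite_input, method, keepdims, weights)
    return _ureduce(a,
                    func=_quantile_ureduce_func,
    ...<5 lines>...
                    overwrite_input=overwrite_input,
                    method=method)
    r = func(a, **kwargs)
    result = _quantile(arr,
                       quantiles=q,
    ...<2 lines>...
                       out=out,
                       weights=wgt)
    slices_having_nans = np.isnan(arr[-1, ...])
                                  ~~~^^^^^^^^^
IndexError: index -1 is out of bounds for axis 0 with size 0
```

View pics/w19.png

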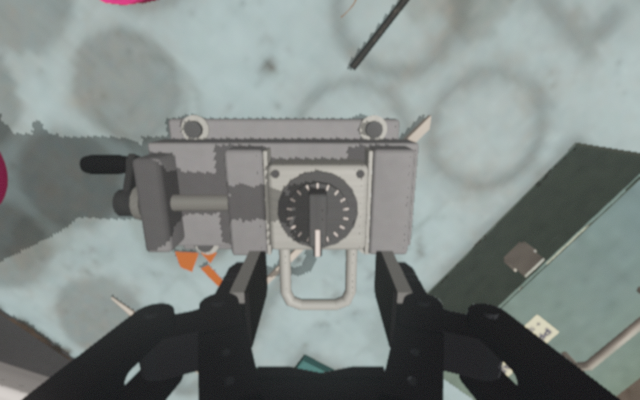

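```bash
cat > sh.py <<'E'
from station import bot,eyes
from h import *
for n in ['side','top']:
    c=eyes.read_camera(n); W=(cloud(c)-O)@np.c_[ex,ey,ez]*1000
    m=(W[...,2]>50)&(W[...,2]<63)&(W[...,0]<-60)&(W[...,0]>-125)&(abs(W[...,1])<45)
    q=W[m]
    if len(q)<20: print(n,len(q)); continue
    b=q[abs(q[:,1])<16]; print(n,len(q),'y range',np.percentile(q[:,1],[2,98]).round(1),'bow x',np.percentile(b[:,0],[2,50,98]).round(1),'ztop',np.percentile(b[:,2],95).round(1))
E
python3 sh.py
python3 - <<'E'
from station import bot
from h import *
s=bot.observe(); print(s['q'].round(2)); chk(s)
print(inc(s,V(-.086,.0,.110),YAW))
E
```

```text
side 268 y range [-29.2  29.5] bow x [-90.7 -87.2 -81.8] ztop 60.3
top 42 y range [-28.9  -8.1] bow x [-90.8 -86.7 -81.7] ztop 61.2
[-0.57  0.38  1.68  0.    1.08  0.6 ]
vise mm [ -1.1   1.3 154.1] F(vise) [-0.4  0.5 -0.1] w 0.571 t 20.175
[-8.484e+01  1.280e+00  4.424e+01 -3.000e-02 -1.000e-02 -1.498e+01]
```

Call:
servo_tool --pt "-10 0 0 0 0 -1.7" --pt "-22 0 0 0 0 -3.4" --pt "-34 0 0 0 0 -5.1" --pt "-46 0 0 0 0 -6.8" --pt "-58 0 0 0 0 -8.5" --pt "-70 1.3 0 0 0 -10.2" --pt "-80 1.3 0 0 0 -11.9" --pt "-85 1.3 0 0 0 -13.5" --fingers 180

```text
t: 21.18
ee_pos: [0.4122, -0.3321, 0.1547]
ee_rot: [0.611, 0.791, 0.0, -0.001]
force: [-0.4, -0.4, 0.4]
grip_width: 0.291
```

```bash
python3 - <<'E'
from station import bot
from h import *
s=bot.observe(); chk(s)
print(inc(s,V(-.0863,.0,.110),YAW))
E
```

```text
vise mm [-86.4  -0.4 154.7] F(vise) [-0.5 -0.2  0.4] w 0.291 t 21.175
[ 2.900e-01  9.000e-02  4.465e+01 -1.000e-02 -2.000e-02 -1.440e+00]
```

Call:
servo_tool --pt "0 0 20 0 0 -1.45" --pt "0 0 45 0 0 -1.45" --pt "0 0 45 0 0 -1.45"

```text
t: 21.55
ee_pos: [0.4116, -0.331, 0.1083]
ee_rot: [0.552, 0.834, 0.0, -0.003]
force: [-0.5, 0.5, 0.4]
grip_width: 0.291
```

```bash
python3 - <<'E'
from station import bot,eyes
from h import *
s=bot.observe(); chk(s)
c=eyes.read_camera('wrist'); cv2.imwrite('pics/w21.png',c['pixels'])
s=bot.observe(); chk(s)
print(inc(s,V(-.0863,.0,.043),YAW))
E
```

```text
vise mm [-86.5   0.9 108.3] F(vise) [-0.2  0.6  0.4] w 0.291 t 21.55
vise mm [-86.   -0.2 109.7] F(vise) [ 0.1 -0.1  0.2] w 0.291 t 21.6
[-0.000e+00 -2.000e-01  6.667e+01 -1.000e-02 -2.000e-02 -3.000e-02]
```

View pics/w21.png

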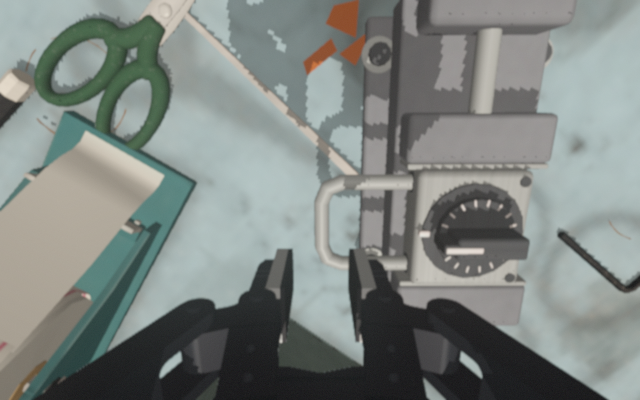

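The bow at (323,220) is centred between the fingers, and the pointer sits at the mark at (425,233). I'll descend over the bow and grip it.

Call:
servo_tool --pt "0 0 30 0 0 0" --pt "0 0 55 0 0 0" --pt "0 0 66.5 0 0 0" --pt "0 0 66.5 0 0 0"

```text
t: 22.1
ee_pos: [0.4131, -0.3323, 0.0442]
ee_rot: [0.552, 0.834, 0.0, -0.0]
force: [0.4, -0.5, -0.2]
grip_width: 0.296
```

Call:
servo_tool --pt "0 0 0 0 0 0" --pt "0 0 0 0 0 0" --pt "0 0 0 0 0 0" --pt "0 0 0 0 0 0" --fingers 255

```text
t: 22.6
ee_pos: [0.413, -0.333, 0.0452]
ee_rot: [0.551, 0.834, -0.001, 0.001]
force: [-4.6, -2.2, 6.4]
grip_width: 0.074
```

```bash
python3 - <<'E'
from station import bot,eyes
from h import *
s=bot.observe(); chk(s)
c=eyes.read_camera('wrist'); cv2.imwrite('pics/w22.png',c['pixels'])
E
```

```text
vise mm [-86.   -1.5  45.2] F(vise) [-5.1 -0.2  6.4] w 0.074 t 22.6
```

View pics/w22.png

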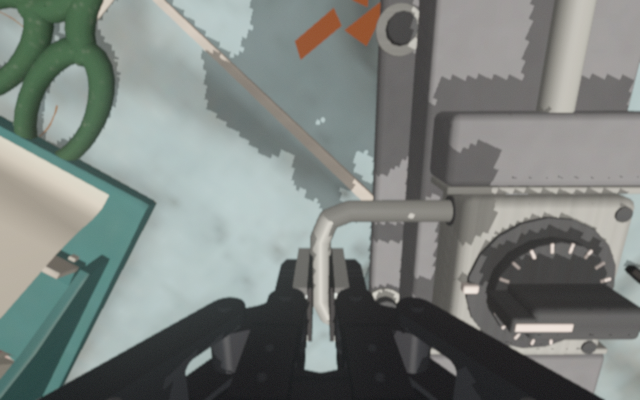

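Call:
servo_tool --pt "0 -3 -0.5 0 0 0" --pt "0 -6 -0.5 0 0 0" --pt "0 -9 -0.5 0 0 0" --pt "0 -12 -0.5 0 0 0" --pt "0 -15 -0.5 0 0 0" --pt "0 -18 -0.5 0 0 0" --pt "0 -21 -0.5 0 0 0" --pt "0 -22.5 -0.5 0 0 0"

```text
t: 23.65
ee_pos: [0.3932, -0.3416, 0.0452]
ee_rot: [0.552, 0.834, 0.0, 0.001]
force: [4.3, 0.2, 4.4]
grip_width: 0.074
```

Call:
servo_tool --pt "0 0 0 0 0 0" --pt "0 0 0 0 0 0"

```text
t: 23.9
ee_pos: [0.3931, -0.3416, 0.0452]
ee_rot: [0.552, 0.834, 0.0, 0.001]
force: [3.2, -0.5, 6.5]
grip_width: 0.075
```

```bash
python3 - <<'E'
from station import bot,eyes
from h import *
s=bot.observe(); chk(s)
c=eyes.read_camera('wrist'); cv2.imwrite('pics/w23.png',c['pixels'])
c=eyes.read_camera('side'); cv2.imwrite('pics/s23.png',cv2.resize(c['pixels'][230:380,240:400],None,fx=4,fy=4))
s=bot.observe(); chk(s)
E
python3 sh.py; python3 lk.py 2>/dev/null| head -3
```

```text
vise mm [-107.6   -1.6   45.2] F(vise) [ 2.7 -1.7  6.5] w 0.075 t 23.9
vise mm [-107.6   -1.6   45.2] F(vise) [ 3.7 -0.4  5. ] w 0.073 t 24.0
side 212 y range [-29.5  -6.5] bow x [-124.5 -107.7  -93.5] ztop 62.3
top 110 y range [ 5.9 30.7] bow x [-111.8 -105.8  -94.6] ztop 62.6
side 405 lock top plane [ 0.008  0.007 67.857] 67.94771490265295
side 360 jaw plane [-0.005  0.017 63.048]
   x -36 jaw back y [52.4] fixed face [-30.4]
```

View pics/w23.png

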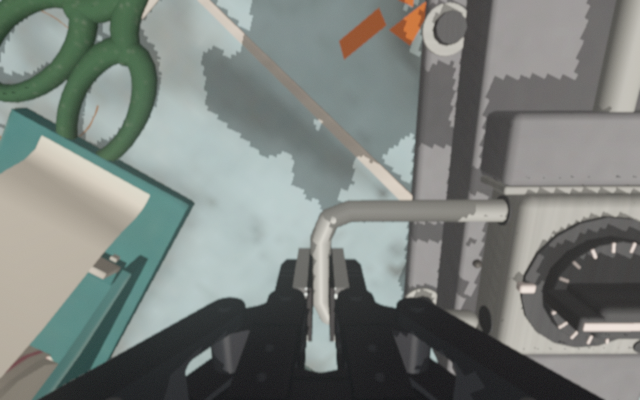

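View pics/s23.png

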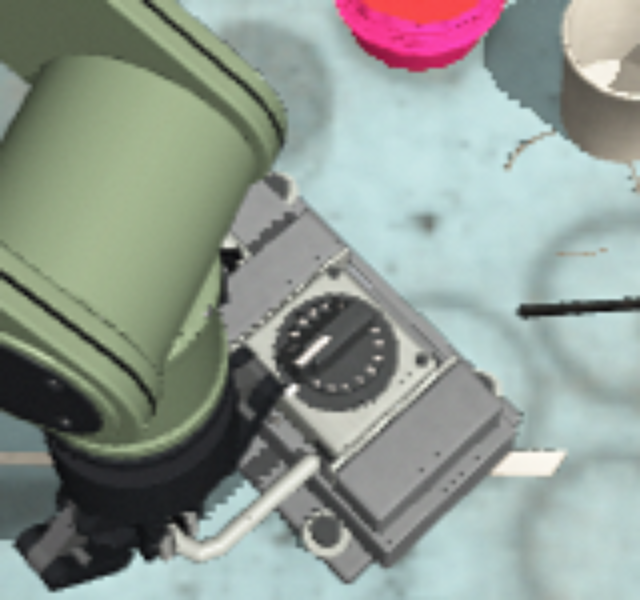

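The shackle is about 21.6 mm out. The short leg's empty hole shows at (483,320) in the wrist view, the lock hasn't moved and the pointer is at the mark. I'll hand the job in.

```bash
python3 -c "
from station import job_done
print(job_done())"
```

```text
the job is handed in; nothing more can be done
None
```

I cranked the vise closed on the padlock, turned the dial three notches (60°) clockwise to the mark, and drew the shackle out. I handed in while still holding it against its spring, at about 24 s of the 58 s allowed.

**Last checks**
- **Shackle:** the gripper drew it about 21.6 mm out (16 mm needed). The short leg's hole was clear in the wrist view, and the spring pulled with about 3–4 N.
- **Dial:** the pointer measured within about 1° of the mark after I let go of it. It still looked lined up at the end.
- **Lock:** lying flat and square in the vise.
- **Bystanders:** the arm had no contact with any of them that I saw. I didn't measure their positions at the end.

**Checks that disagreed with the task text**
- **Crank force:** past contact the crank resisted with up to about 52 N at the tool, where the text gives 5 to 8 N. I held it near 4.6–4.9 rad.
- **Crank angle:** each time I released it, it sprang back to about 4.2 rad, below the stated tight angle of about 4.45.
- **Clamping force:** I could not read this directly. Instead I pushed the lock along the jaws with up to 20 N, and it moved only about 0.2 mm. I took that as tight, but I did not confirm that the force is over 10 N.

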